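Load the test kiln

TASK

Draw the test kiln's car out all the way to its stop, then load it for firing: lift every glazed test tile off its hook on the drying rail and stand it upright on the hearth, and stand the witness cone pack on the hearth too, nothing overhanging and no two pieces touching, since they would fuse. Set the tiles down gently and never let one fall; then push the car fully home with everything still standing, and leave the other things on the bench where they are.

Things in the scene. Friction and masses are not known exactly. Their poses are not given: they have to be found in the camera images.
- car (a joint): the kiln's trolley hearth (car) on its straight track, m: 0 = pushed fully home in the kiln, 0.27 = drawn fully out against its stop, away from the kiln. It carries a hearth of pale brick and, at its outer end, the kiln's door slab; slides with about 3 N of friction and stays where it is left. It may start home or a little ajar.
- kiln: low steel-clad test kiln on the bench. Origin: foot of the middle of its front wall; y axis points out of the front, along the car's track (roughly world +y). 420 mm wide (x), 360 mm deep (to -y), 290 mm tall. Chamber opening 140 mm either side of the middle, its roof 165 mm above the bench.
- hearth (a point): centre of the hearth's flat top, 70 mm above the bench; moves with the car. x axis across the car, y axis along the track, outwards. Hearth 270 mm (x) by 250 mm (y). The door slab stands at its outer edge: inner face at y = +125 mm, 60 mm thick, 300 mm wide, top 170 mm above the bench. With the car fully out the kiln's front wall is at y = -145 mm.
- handle (a point): middle of the car's bow handle: a straight round steel bar 12 mm thick and 100 mm long, along the car's x axis, 135 mm above the bench, its centre line 50 mm from the door's outer face; moves with the car. x axis along the bar, y axis along the track, outwards. Can be gripped from above, one finger either side.
- rail: wooden drying rail on two posts, fixed. Origin: its middle, on the bench; y along it. Rail 14 mm thick, 140-160 mm high; posts at y = +-236 mm. Five brass L-hooks at y = -180, -90, 0, 90, 180 mm point to -x (to the robot): 5 mm wire, centre line 150 mm high, from x = -7 to -62 mm, then turned up; the tip ends 6 mm above the top of the straight part. Tiles hang on them in any order.
- tile1: clay test tile, white glaze, an inverted T, 75 g; may be absent. Origin: middle of the foot's underside. Foot 36 (x) x 46 (y) x 8 mm; blade 8 mm thick, centred in x, 46 mm wide (y), top at z = 70 mm; hole 16 mm wide, z = 44 to 62 mm. Hangs upright by the hole on a hook, y along the rail. Passes over the hook's tip when raised 6 to 13 mm. Can be gripped from above by the blade's side edges.
- tile2: clay test tile, blue glaze, an inverted T, 75 g; may be absent. Origin: middle of the foot's underside. Foot 36 (x) x 46 (y) x 8 mm; blade 8 mm thick, centred in x, 46 mm wide (y), top at z = 70 mm; hole 16 mm wide, z = 44 to 62 mm. Hangs upright by the hole on a hook, y along the rail. Passes over the hook's tip when raised 6 to 13 mm. Can be gripped from above by the blade's side edges.
- tile3: clay test tile, green glaze, an inverted T, 75 g; may be absent. Origin: middle of the foot's underside. Foot 36 (x) x 46 (y) x 8 mm; blade 8 mm thick, centred in x, 46 mm wide (y), top at z = 70 mm; hole 16 mm wide, z = 44 to 62 mm. Hangs upright by the hole on a hook, y along the rail. Passes over the hook's tip when raised 6 to 13 mm. Can be gripped from above by the blade's side edges.
- tile4: clay test tile, rust-brown glaze, an inverted T, 75 g; may be absent. Origin: middle of the foot's underside. Foot 36 (x) x 46 (y) x 8 mm; blade 8 mm thick, centred in x, 46 mm wide (y), top at z = 70 mm; hole 16 mm wide, z = 44 to 62 mm. Hangs upright by the hole on a hook, y along the rail. Passes over the hook's tip when raised 6 to 13 mm. Can be gripped from above by the blade's side edges.
- tile5: clay test tile, ochre-yellow glaze, an inverted T, 75 g; may be absent. Origin: middle of the foot's underside. Foot 36 (x) x 46 (y) x 8 mm; blade 8 mm thick, centred in x, 46 mm wide (y), top at z = 70 mm; hole 16 mm wide, z = 44 to 62 mm. Hangs upright by the hole on a hook, y along the rail. Passes over the hook's tip when raised 6 to 13 mm. Can be gripped from above by the blade's side edges.
- cones: witness cone pack: three small pale cones in a brown clay pat, standing on the bench, 60 g. Origin: middle of its underside, z up. Pat 26 mm (x) by 54 mm (y), 20 mm high; the cones rise to 58 mm, within 8 mm of the middle in x. Can be gripped by the pat across its 26 mm width, or along its 54 mm, from above.
- vase: finished white vase with grey scratched bands, 100 mm across, 135 mm tall; belongs where it is. Origin: middle of its underside.
- brushpot: blue pot of brushes, 72 mm across, pot 95 mm tall, brushes up to 190 mm; belongs where it is. Origin: middle of its underside.
- jar_a: glaze jar with blue lid, 72 mm across, 72 mm tall; belongs where it is. Origin: middle of its underside.
- jar_b: glaze jar with rust-brown lid, 72 mm across, 72 mm tall; belongs where it is. Origin: middle of its underside.
- sponge: yellow and grey sponge, 65 x 100 x 40 mm; belongs where it is. Origin: middle of its underside.
- bowl: small green bowl, 124 mm across, 55 mm tall; belongs where it is. Origin: middle of its underside.
- rib: round wooden throwing rib lying flat, 84 mm across, 9 mm thick; belongs where it is. Origin: middle of its underside.
Not all that is in view belongs to the job. What is shaped like the cones but purple is not meant.

How it is judged:
On the way, in this order (a step that is already met when the one before it is completed fails the run):
1. the kiln's car is drawn out to its stop (within 10 mm) (value of joint car above 0.26 m), for 0.2 s.
2. every test tile and the cone pack stand on the hearth, upright, none touching another, with the car still out (x of tile1 in the frame of hearth between -0.122 and 0.122 m and y of tile1 in the frame of hearth between -0.112 and 0.112 m and z of tile1 in the frame of hearth between -0.006 and 0.006 m and angle between each of tile1, tile2, tile3, tile4, tile5, cones's own z axis and vertical below 0.12 rad and linear speed of each of tile1, tile2, tile3, tile4, tile5, cones below 0.03 m/s and x of tile2 in the frame of hearth between -0.122 and 0.122 m and y of tile2 in the frame of hearth between -0.112 and 0.112 m and z of tile2 in the frame of hearth between -0.006 and 0.006 m and x of tile3 in the frame of hearth between -0.122 and 0.122 m and y of tile3 in the frame of hearth between -0.112 and 0.112 m and z of tile3 in the frame of hearth between -0.006 and 0.006 m and x of tile4 in the frame of hearth between -0.122 and 0.122 m and y of tile4 in the frame of hearth between -0.112 and 0.112 m and z of tile4 in the frame of hearth between -0.006 and 0.006 m and x of tile5 in the frame of hearth between -0.122 and 0.122 m and y of tile5 in the frame of hearth between -0.112 and 0.112 m and z of tile5 in the frame of hearth between -0.006 and 0.006 m and x of cones in the frame of hearth between -0.122 and 0.122 m and y of cones in the frame of hearth between -0.112 and 0.112 m and z of cones in the frame of hearth between -0.006 and 0.006 m and contact force between tile1 and tile2 below 0.02 N and contact force between each of tile1, tile2 and tile3 below 0.02 N and contact force between each of tile1, tile2, tile3 and tile4 below 0.02 N and contact force between each of tile1, tile2, tile3, tile4 and tile5 below 0.02 N and contact force between each of tile1, tile2, tile3, tile4, tile5 and cones below 0.02 N and value of joint car above 0.2 m), for 0.2 s.
At the end, for the whole second after the job is handed in: The car is fully home (within 6 mm), and every tile present and the cone pack stand at rest on the hearth: upright within 7 degrees, underside within 6 mm of the hearth's top, centre within 122 mm of the hearth's centre across the car and 112 mm along it, no two pieces touching (value of joint car below 0.006 m and x of tile1 in the frame of hearth between -0.122 and 0.122 m and y of tile1 in the frame of hearth between -0.112 and 0.112 m and z of tile1 in the frame of hearth between -0.006 and 0.006 m and angle between each of tile1, tile2, tile3, tile4, tile5, cones's own z axis and vertical below 0.12 rad and linear speed of each of tile1, tile2, tile3, tile4, tile5, cones below 0.03 m/s and x of tile2 in the frame of hearth between -0.122 and 0.122 m and y of tile2 in the frame of hearth between -0.112 and 0.112 m and z of tile2 in the frame of hearth between -0.006 and 0.006 m and x of tile3 in the frame of hearth between -0.122 and 0.122 m and y of tile3 in the frame of hearth between -0.112 and 0.112 m and z of tile3 in the frame of hearth between -0.006 and 0.006 m and x of tile4 in the frame of hearth between -0.122 and 0.122 m and y of tile4 in the frame of hearth between -0.112 and 0.112 m and z of tile4 in the frame of hearth between -0.006 and 0.006 m and x of tile5 in the frame of hearth between -0.122 and 0.122 m and y of tile5 in the frame of hearth between -0.112 and 0.112 m and z of tile5 in the frame of hearth between -0.006 and 0.006 m and x of cones in the frame of hearth between -0.122 and 0.122 m and y of cones in the frame of hearth between -0.112 and 0.112 m and z of cones in the frame of hearth between -0.006 and 0.006 m and contact force between tile1 and tile2 below 0.02 N and contact force between each of tile1, tile2 and tile3 below 0.02 N and contact force between each of tile1, tile2, tile3 and tile4 below 0.02 N and contact force between each of tile1, tile2, tile3, tile4 and tile5 below 0.02 N and contact force between each of tile1, tile2, tile3, tile4, tile5 and cones below 0.02 N).
It fails at once if a tile falls: it moves faster than 0.6 m/s while the fingers are not touching it ((linear speed of tile1 above 0.6 m/s and contact force between tile1 and the fingers below 0.05 N) or (linear speed of tile2 above 0.6 m/s and contact force between tile2 and the fingers below 0.05 N) or (linear speed of tile3 above 0.6 m/s and contact force between tile3 and the fingers below 0.05 N) or (linear speed of tile4 above 0.6 m/s and contact force between tile4 and the fingers below 0.05 N) or (linear speed of tile5 above 0.6 m/s and contact force between tile5 and the fingers below 0.05 N)).
It fails at once if another thing on the bench is pushed more than 40 mm from its place or tipped over (distance of any of vase, brushpot, jar_a, jar_b, sponge, bowl, rib from where it was at the start of the episode above 0.04 m or angle between any of vase, brushpot, jar_a, jar_b, sponge, bowl, rib's own z axis and vertical above 0.5 rad).
Of tile1, tile2, tile3, tile4, tile5 only 2 to 4 are there at a start; the rules pass over those that are not, and their reading is None.
At some moment in a run one of cones may be knocked a few centimetres aside while the robot is not near it.
It also fails if it takes over 210 s, if anything falls off the work surface, if the arm or the gripper's body presses on something with over 40 N, if the wrist force passes 120 N, or if a joint passes its speed limit or range.

ROBOT

A 6-joint arm with a two-finger parallel gripper is mounted at the origin on the work surface. World frame = base frame: x ahead of the robot, y to its left, z up, the work surface at z = 0. Lengths are in m, angles in rad, forces in N, time in s.
With the tool pointing down it reaches from about 0.275 to 0.825 m from the base axis. Payload 5.2 kg.
Tool frame: the origin (TCP) lies on the centre line of the jaws, within the pads' length; the fingertips stand 17 mm ahead of it and the grasp point (between the pads) lies 2 mm behind it; z points along the fingers, y is the line along which they close (so a half turn about z gives the same grasp; the last joint's range is limited). The gripper opens to 93 mm and grips with 3 to 60 N. Pads are 15 mm wide; open, the fingers measure 128 mm over their backs; the gripper's body (75 mm by 188 mm) begins 65 mm behind the grasp point.
Start: joints at [-1.317, 0.259, 1.535, -0, 1.348, -0.203], TCP at [0.243, -0.494, 0.236] pointing down, gripper open.
Joint ranges: [-3.14, 3.14], [-0.91, 2.08], [0.19, 2.58], [-1.22, 4.36], [0.22, 2.71], [-3.12, 3.12]. Speed limits (rad/s): [2.57, 2.57, 3.14, 3.14, 3.14, 3.14].

INTERFACE

Orientations are given as a rotation vector (axis times angle).
In Python, from bench import manip, vision gives the robot as it stands. The module is installed in compiled form; this text tells all that it offers.
- The arm moves only by the tool send_rows, never from a script. Its argument "increments" is one flat list of numbers, 5 for each row, row after row: the shift along the tool's x, y, z in cm, then the turn about the tool's z in rad, then the finger opening in cm, from 0 to 9.3. In form: [tx, ty, tz, yaw, fingers, tx, ty, tz, yaw, fingers, ...]. A call has 1 to 12 rows; each row is the pose to reach, as a shift and turn from the pose commanded when the call began, along the tool's axes at that moment; what a row does not reach only later rows make up. A row lasts 1/12 s, in which the tool goes at most 41.7 mm and 7.16 degrees, less where a joint would pass 70% of its speed; a pose out of reach is approached as far as the arm can. A call with a gripper value outside its range is refused whole. The fingers move at their own pace and stop on an object; "force" is the grip in N (left out, the last holds). Time passes only in rows, so rows that repeat a pose let the fingers close. It gives the time, the measured TCP pose, the force, the opening and the grip force at its end, in the units of the state.
- manip.get_state(): the state, without advancing time (a new reading comes with each control period).
- vision.capture(name): name is "scene" or "top"; returns the picture (384x512x3 uint8, blue, green, red); there is no depth.
- vision.get_calibration(name): a dict with "fx", "fy", "cx", "cy" (pixels), "extrinsics" (4x4, takes a point from camera to world coordinates). Camera axes: x right, y up, looking along -z (the intrinsics and any distortion apply to the point x, -y, -z); pixel columns grow to the right and rows downward; lengths in m; the calibration is good to about 2 mm. A picture is of the moment at which its call begins. get_calibration takes no time and is no camera call.
- manip.hand_in(): hands the job in; it is judged then, once.
Trained networks look in the newest picture that a camera, given by its name, has taken for a name from the list of things; names that differ only in an ending like _2 or _b are one class to them, and where a whole thing is asked for, a point or a joint stands for the part that bears it (a point fixed in the world has none). Each returns a list of dicts, best first, with "confidence" (0 to 1); they miss things now and then, are a little off and sometimes report something else, mostly with a low value. They report only what shows in the picture. A call takes as long as a camera call. They do not tell look-alikes from the thing itself.
- vision.spot_in(camera, name): "box" ([centre column, centre row, width, height] in pixels, round what is visible of it).
- vision.spot_point(camera, name): "uv" ([column, row] in pixels: a listed point, or the origin of a listed thing).
The state is a dict: "clock": time; "joints": joint angles; "qd": joint speeds; "tau": joint torques, N m; "ee_pos": TCP position; "tcp_rot": TCP orientation; "force": force on the tool from outside, world axes, zero at the start; "moment": the same for the moment, N m; "grip_width": finger opening in m; "gripper_force": force on a finger pad.
Only numpy, scipy, OpenCV 4.12 (cv2) and the standard library are available. Lean on these libraries where they do the work, as an engineer would, in place of code of your own. Each camera call takes 0.05 s, during which the arm holds its last target. There are 200 camera calls.

## Working session

There is one attempt and no reset: what is moved stays moved. The work goes in short steps, Python scripts to look and compute and a tool call to move; the robot and the scene stay as the last step left them, time stands still between calls to the robot, and variables do not carry over. Pictures are saved under pics/ and viewed, at most 14 in all, crops included, and the job is handed in when it is done.

Besides the shell and the picture viewer there is one more tool, called after ">>>" as a command line: name --argument value ..., lists and objects as JSON in quotes. send_rows: Moves the arm, as the interface text tells. Its arguments: {"type":"object","properties":{"increments":{"type":"array"},"force":{"type":"number"}},"required":["increments"]}

```bash
mkdir -p pics
python3 - <<'E'
from bench import manip, vision
import cv2,numpy as np
s=manip.get_state(); print({k:np.round(v,3) for k,v in s.items()})
for c in ("scene","top"):
    im=vision.capture(c); cv2.imwrite(f"pics/{c}0.png",cv2.resize(im,(800,600),interpolation=cv2.INTER_CUBIC)); 
    k=vision.get_calibration(c); print(c,{a:np.round(b,4).tolist() for a,b in k.items()})
    for n in ["handle","hearth","kiln","rail","tile1","tile2","tile3","tile4","tile5","cones"]:
        print(n,[(np.round(d["uv"]).tolist(),round(d["confidence"],2)) for d in vision.spot_point(c,n)][:4])
E
```

```text
{'clock': np.float64(0.0), 'joints': array([-1.317,  0.259,  1.536, -0.   ,  1.348, -0.203]), 'qd': array([ 0.001, -0.001, -0.002,  0.001, -0.   ,  0.   ]), 'tau': array([ 3.8000e-01, -4.3550e+01, -2.8303e+01,  2.4700e-01,  3.5000e-02,
       -3.8000e-02]), 'ee_pos': array([ 0.242, -0.493,  0.235]), 'tcp_rot': array([-3.059e+00, -7.110e-01,  1.000e-03]), 'force': array([-0.282,  0.429, -0.379]), 'moment': array([ 0.025, -0.024, -0.001]), 'gripper_force': np.float64(0.329), 'grip_width': np.float64(0.093)}
scene {'fx': 433.8477, 'fy': 433.8477, 'cx': 251.4864, 'cy': 190.7488, 'extrinsics': [[0.0505, -0.8972, 0.4388, 1.0962], [0.9987, 0.0417, -0.0296, -0.04], [0.0083, 0.4397, 0.8981, 1.3705], [0.0, 0.0, 0.0, 1.0]]}
handle [([161.0, 190.0], 0.74)]
hearth [([94.0, 206.0], 0.57)]
kiln [([116.0, 211.0], 0.68)]
rail [([328.0, 229.0], 0.95)]
tile1 [([369.0, 183.0], 0.65), ([326.0, 207.0], 0.52), ([301.0, 225.0], 0.5), ([349.0, 196.0], 0.46)]
tile2 [([369.0, 183.0], 0.65), ([326.0, 207.0], 0.52), ([301.0, 225.0], 0.5), ([349.0, 196.0], 0.46)]
tile3 [([369.0, 183.0], 0.65), ([326.0, 207.0], 0.
[... 610 characters left out ...]
[380.0, 188.0], 0.75)]
kiln [([365.0, 193.0], 0.85)]
rail [([194.0, 166.0], 0.91)]
tile1 [([195.0, 169.0], 0.67), ([216.0, 162.0], 0.61), ([177.0, 184.0], 0.48), ([152.0, 192.0], 0.43)]
tile2 [([195.0, 169.0], 0.67), ([216.0, 162.0], 0.61), ([177.0, 184.0], 0.48), ([152.0, 192.0], 0.43)]
tile3 [([195.0, 169.0], 0.67), ([216.0, 162.0], 0.61), ([177.0, 184.0], 0.48), ([152.0, 192.0], 0.43)]
tile4 [([195.0, 169.0], 0.67), ([216.0, 162.0], 0.61), ([177.0, 184.0], 0.48), ([152.0, 192.0], 0.43)]
tile5 [([195.0, 169.0], 0.67), ([216.0, 162.0], 0.61), ([177.0, 184.0], 0.48), ([152.0, 192.0], 0.43)]
cones [([265.0, 225.0], 0.64), ([170.0, 262.0], 0.64), ([257.0, 177.0], 0.63), ([243.0, 209.0], 0.42)]
```

View pics/scene0.png

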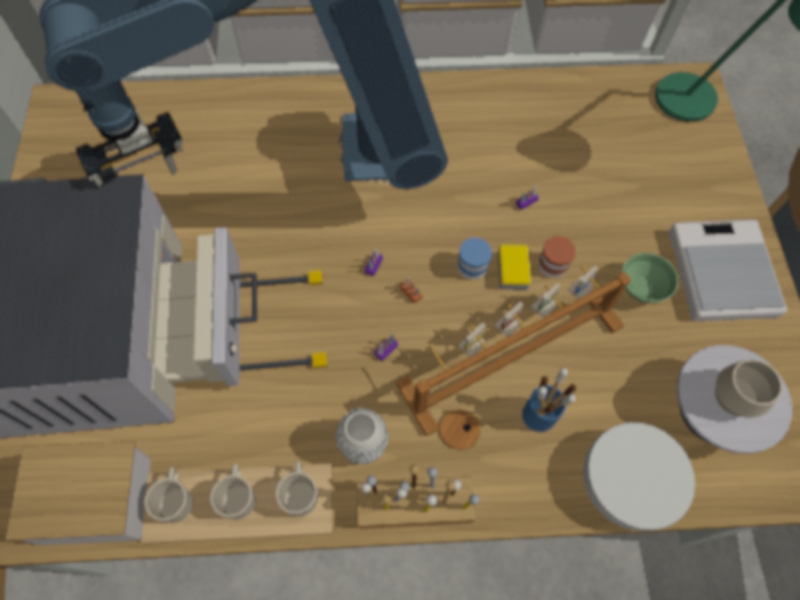

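View pics/top0.png

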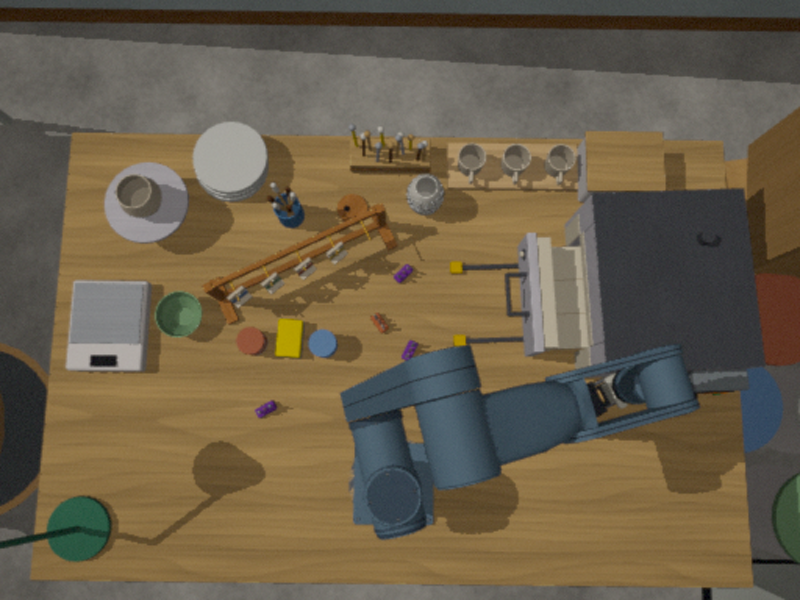

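The scene shows the car ajar at (200,310), handle bar at (253,298), and four tiles on the rail at (472,340), (510,318), (546,298) and (585,280), with the hook at (438,355) empty. Cone-like candidates:
- scene (411,290) / top (380,322): brown pat with pale cones
- scene (373,263), (386,348) and (527,199): purple decoys

I choose the brown one and will check it in a crop.

```bash
cat > h.py <<'E'
from bench import manip, vision
import cv2,numpy as np
from scipy.spatial.transform import Rotation as R
from scipy.optimize import least_squares
def ray(c,uv):
    k=vision.get_calibration(c); E=np.array(k["extrinsics"])
    d=np.array([(uv[0]-k["cx"])/k["fx"],-(uv[1]-k["cy"])/k["fy"],-1.]); d=E[:3,:3]@d
    return E[:3,3],d/np.linalg.norm(d)
def tri(a,b):
    (o,d),(p,e)=ray("scene",a),ray("top",b)
    t=np.linalg.lstsq(np.c_[d,-e],p-o,rcond=None)[0]
    x,y=o+t[0]*d,p+t[1]*e
    return (x+y)/2,np.linalg.norm(x-y)
def onz(c,uv,z):
    o,d=ray(c,uv); return o+d*(z-o[2])/d[2]
def proj(c,P):
    k=vision.get_calibration(c); E=np.linalg.inv(np.array(k["extrinsics"])); p=E[:3,:3]@P+E[:3,3]
    return np.array([k["cx"]-k["fx"]*p[0]/p[2],k["cy"]+k["fy"]*p[1]/p[2]])
def pts(c,n): return [(np.array(d["uv"]),d["confidence"]) for d in vision.spot_point(c,n)]
def boxes(c,n): return [(np.array(d["box"]),d["confidence"]) for d in vision.spot_in(c,n)]
def match(n,tol=.012,zmax=.3):
    out=[]
    for u,cu in pts("scene",n):
        for v,cv in pts("top",n) if not out else out0:
            pass
    return out
def both(n,tol=.012,zr=(-.03,.3)):
    A,B=pts("scene",n),pts("top",n); out=[]
    for u,cu in A:
        for v,cv in B:
            P,e=tri(u,v)
            if e<tol and zr[0]<P[2]<zr[1]: out.append((np.round(P,4).tolist(),round(e,4),np.round(u,1).tolist(),np.round(v,1).tolist(),round(min(cu,cv),2)))
    return out
def move(xyz,yaw=None):
    "tool shift (cm) and turn for going to world xyz with tool y axis heading yaw (mod pi)"
    s=manip.get_state(); Q=R.from_rotvec(s["tcp_rot"]).as_matrix()
    t=Q.T@(np.array(xyz)-s["ee_pos"])*100
    ty=Q[:,1]; cur=np.arctan2(ty[1],ty[0]); d=0
    if yaw is not None:
        d=-(yaw-cur); d=(d+np.pi/2)%np.pi-np.pi/2
    return np.round(t,2).tolist(),round(d,3)
E
sed -i '/^def match/,/return out$/{/^def match/,/^    return out$/d}' h.py
python3 - <<'E'
from h import *
for c in("scene","top"): 
    im=vision.capture(c); cv2.imwrite(f"pics/{c}_raw.png",im)
    if c=="scene": a=cv2.resize(im[155:215,230:310],(800,600),interpolation=cv2.INTER_CUBIC)
cv2.imwrite("pics/cone.png",a)
for n in ["handle","hearth","kiln","rail","tile1","cones","vase","brushpot","jar_a","sponge","bowl","rib"]:
    print(n); [print("  ",r) for r in both(n)]
s=manip.get_state();print(s["clock"],R.from_rotvec(s["tcp_rot"]).as_matrix().round(3))
E
```

```text
handle
   ([0.4716, -0.2898, 0.1138], np.float64(0.0055), [160.0, 191.6], [325.0, 189.4], 0.7)
hearth
   ([0.4931, -0.5178, 0.0874], np.float64(0.0044), [90.5, 204.1], [380.3, 185.9], 0.8)
kiln
rail
   ([0.5907, 0.2561, -0.0021], np.float64(0.0024), [328.6, 231.6], [193.7, 164.9], 0.87)
   ([0.5625, 0.2324, 0.1219], np.float64(0.0098), [324.6, 209.5], [193.7, 164.9], 0.59)
tile1
   ([0.5868, 0.1576, 0.0869], np.float64(0.0008), [301.9, 221.9], [214.5, 161.3], 0.54)
   ([0.5437, 0.2393, 0.095], np.float64(0.0069), [327.3, 207.4], [194.8, 171.2], 0.66)
   ([0.4521, 0.4063, 0.0668], np.float64(0.0008), [370.4, 183.9], [153.0, 194.0], 0.48)
cones
   ([0.4042, 0.0501, 0.0012], np.float64(0.0081), [265.0, 184.4], [241.8, 208.7], 0.46)
   ([0.1916, 0.3355, 0.0128], np.float64(0.003), [335.9, 129.4], [169.9, 259.0], 0.47)
   ([0.4832, -0.0247, 0.255], np.float64(0.0118), [241.0, 170.3], [257.9, 179.1], 0.43)
   ([0.3496, -0.0321, 0.0124], np.float64(0.0073), [241.0, 170.3], [261.2, 221.6], 0.43)
vase
brushpot
   ([0.7172, 0.2944, -0.0144], np.float64(0.0027), [344.6, 268.7], [186.3, 137.0], 0.69)
jar_a
sponge
   ([0.3678, 0.266, 0.0229], np.float64(0.0024), [323.8, 170.0], [188.1, 216.1], 0.59)
bowl
   ([0.4322, 0.5699, 0.0097], np.float64(0.001), [411.5, 184.3], [117.0, 200.4], 0.72)
rib
2.4 [[ 0.897  0.441 -0.   ]
 [ 0.441 -0.897  0.   ]
 [ 0.    -0.    -1.   ]]
```

View pics/cone.png

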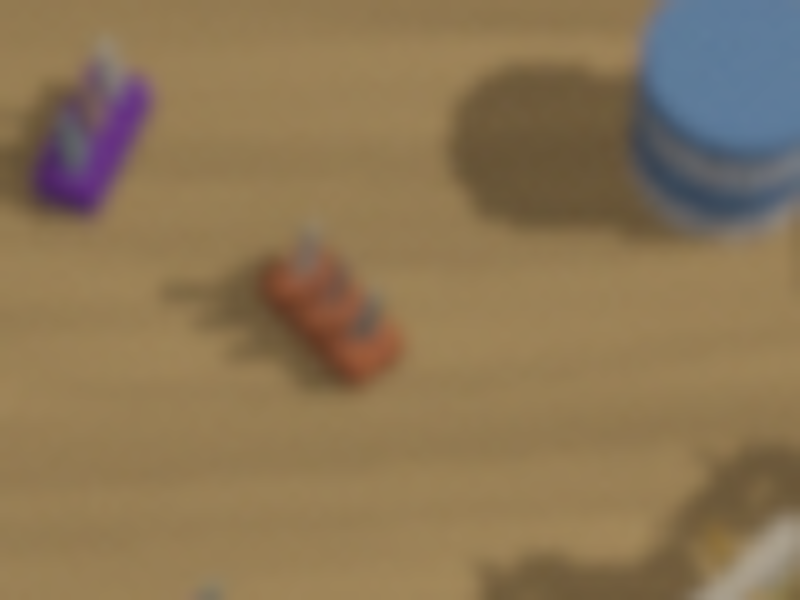

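The crop confirms the brown-clay pack at scene raw (263,187), with a purple decoy beside it at (239,168). Next, the rail and car up close.

Run:
```python
import cv2,numpy as np
s=cv2.imread("pics/scene_raw.png");t=cv2.imread("pics/top_raw.png")
cv2.imwrite("pics/rs.png",cv2.resize(s[160:280,250:410],(800,600),interpolation=cv2.INTER_CUBIC))
cv2.imwrite("pics/rt.png",cv2.resize(t[120:216,130:258],(800,600),interpolation=cv2.INTER_CUBIC))
a=cv2.resize(s[140:250,95:215],(600,550),interpolation=cv2.INTER_CUBIC)[:, :400]
a=cv2.resize(s[145:255,130:210],(400,550),interpolation=cv2.INTER_CUBIC)
b=cv2.resize(t[145:235,285:365],(400,450),interpolation=cv2.INTER_CUBIC)
c=np.zeros((550,800,3),np.uint8);c[:,:400]=a;c[:450,400:]=b
cv2.imwrite("pics/car.png",c)
```

```text
(no output)
```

View pics/rs.png

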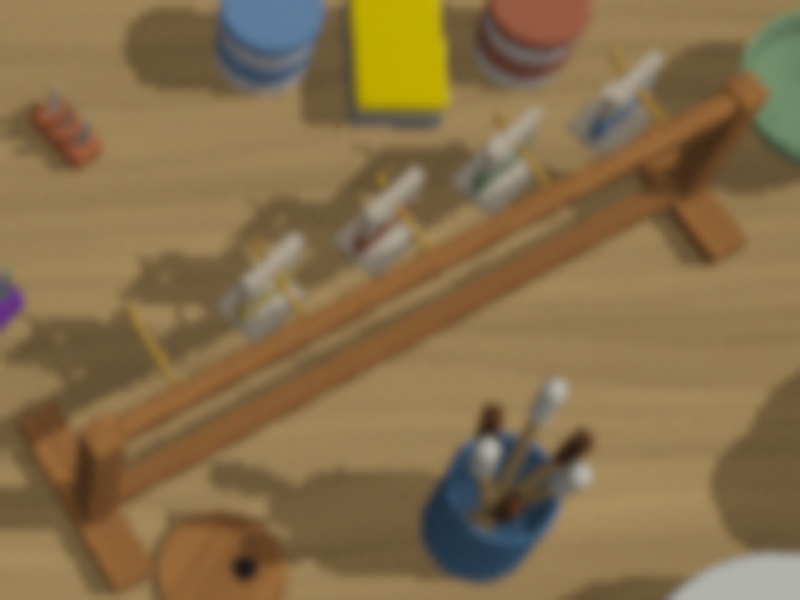

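View pics/rt.png

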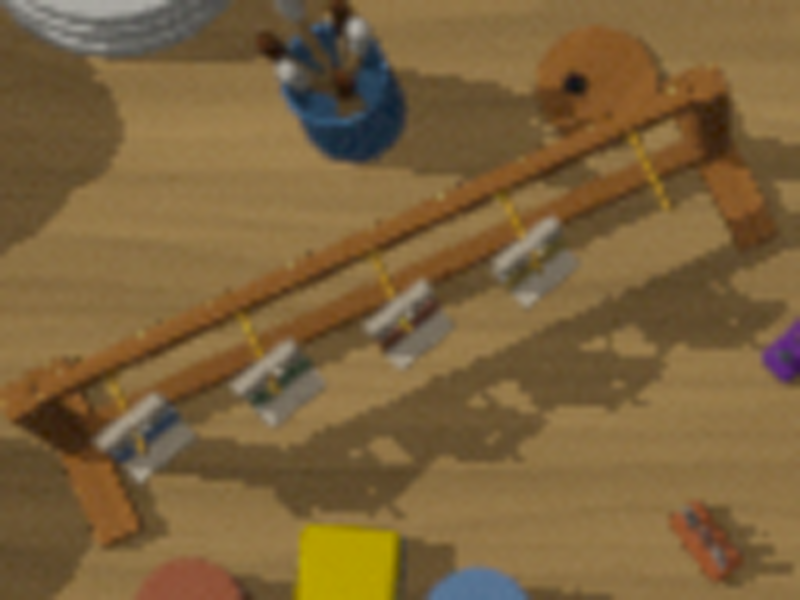

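View pics/car.png

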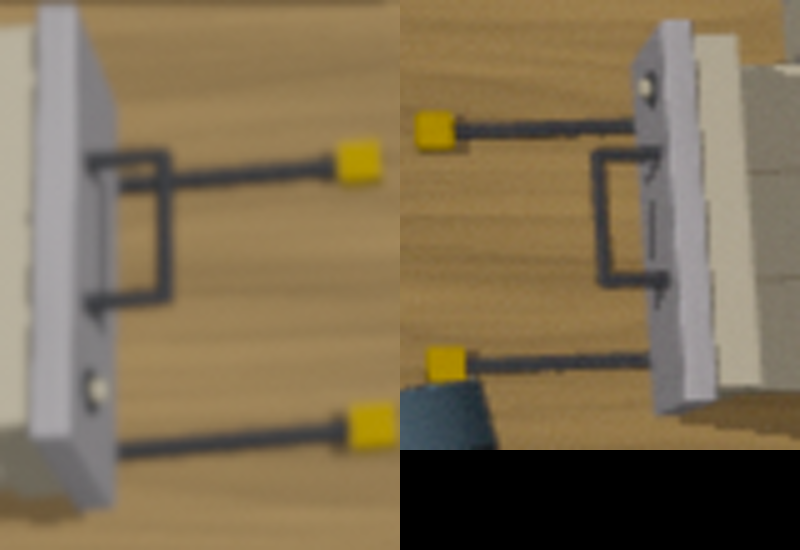

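```bash
cat > m.py <<'E'
from h import *
S=lambda x,y:(250+x/5-.4,160+y/5-.4); T=lambda x,y:(130+x/6.25-.4,120+y/6.25-.4)
CS=lambda x,y:(130+x/5-.4,145+y/5-.4); CT=lambda x,y:(285+(x-400)/5-.4,145+y/5-.4)
L=dict(postR=(S(102,432),T(703,85)),postL=(S(745,92),T(22,400)),hooktip=(S(130,305),T(667,207)),hookbase=(S(172,375),T(632,135)),
 ye=(S(268,268),T(525,245)),re=(S(384,205),T(398,305)),gr=(S(505,142),T(265,365)),bl=(S(625,88),T(130,422)),
 ye_a=(S(232,300),T(495,270)),ye_b=(S(298,242),T(558,225)),
 hb0=(CS(165,155),CT(598,155)),hb1=(CS(165,297),CT(605,281)),yb0=(CS(358,162),CT(436,131)),yb1=(CS(371,427),CT(447,364)))
P={k:tri(*v) for k,v in L.items()}
if __name__=="__main__":
    for k,(p,e) in P.items(): print(k,p.round(4),round(e,4), end=" | "); 
    print()
    for k in L:
        z=.16 if k[0]!='h' else .15
        if k.startswith('hb'): z=.135
        if k.startswith('yb'): z=.02
        print(k,z,onz("scene",L[k][0],z)[:2].round(4),onz("top",L[k][1],z)[:2].round(4))
E
python3 m.py
```

```text
postR [0.686  0.0451 0.1571] 0.0 | postL [0.4791 0.4669 0.1555] 0.0034 | hooktip [0.6065 0.0671 0.1566] 0.0011 | hookbase [0.6527 0.0893 0.1574] 0.0003 | ye [0.5828 0.1553 0.1482] 0.0013 | re [0.5433 0.2332 0.147 ] 0.0035 | gr [0.5037 0.3149 0.1479] 0.0035 | bl [0.4672 0.3985 0.1444] 0.0031 | ye_a [0.5785 0.16   0.0879] 0.0417 | ye_b [0.5866 0.1486 0.1984] 0.0349 | hb0 [ 0.4966 -0.2585  0.2671] 0.0039 | hb1 [ 0.4466 -0.3122 -0.036 ] 0.0014 | yb0 [ 0.5114 -0.1431  0.2764] 0.0034 | yb1 [ 0.4105 -0.2037 -0.4013] 0.0106 | 
postR 0.16 [0.687  0.0449] [0.6851 0.045 ]
postL 0.16 [0.4815 0.4669] [0.478  0.4639]
hooktip 0.15 [0.6038 0.0682] [0.6081 0.0668]
hookbase 0.15 [0.65   0.0899] [0.6547 0.0899]
ye 0.16 [0.5877 0.1528] [0.5801 0.1549]
re 0.16 [0.5491 0.2285] [0.5408 0.233 ]
gr 0.16 [0.5095 0.3096] [0.5018 0.3144]
bl 0.16 [0.4751 0.3914] [0.4649 0.3964]
ye_a 0.16 [0.6075 0.1289] [0.5638 0.1732]
ye_b 0.16 [0.5714 0.1729] [0.5932 0.1345]
hb0 0.135 [ 0.4249 -0.2824] [ 0.5231 -0.2813]
hb1 0.135 [ 0.5256 -0.2785] [ 0.4226 -0.2854]
yb0 0.02 [ 0.3743 -0.1694] [ 0.565 -0.163]
yb1 0.02 [ 0.5737 -0.1607] [ 0.3677 -0.1716]
```

The crops show:
- **Handle:** scene crop (165,155)–(165,297), top crop (598,155)–(605,281). That puts the bar centre near (0.474,-0.282,0.135), with the kiln turned about 0.04 rad.
- **Rail:** posts at (0.686,0.045) and (0.480,0.466), so yaw is about 0.456.
- **Tiles:** all four blades hang about 44 mm out on their hooks, slightly twisted.

Run:
```python
from h import *
print(move((.474,-.282,.40),1.613), move((.474,-.282,.137),1.613))
print(onz("top",(365,193),0),onz("scene",(116,211),0))
```

```text
([30.1, -8.78, -16.44], np.float64(0.415)) ([30.1, -8.78, 9.86], np.float64(0.415))
[ 0.47678391 -0.4746362   0.        ] [ 0.48215297 -0.46284051  0.        ]
```

>>> send_rows --increments '[0,0,-4,0,4.6,0,0,-8,0.1,4.6,0,0,-12,0.2,4.6,5,-2,-14,0.3,4.6,9,-3,-14,0.415,4.6,13,-4,-14,0.415,4.6,17,-5,-14,0.415,4.6,21,-6,-14,0.415,4.6,25,-7.5,-14,0.415,4.6,28.5,-8.5,-14,0.415,4.6,30.1,-8.8,-14,0.415,4.6,30.1,-8.8,-14,0.415,4.6]'

```text
clock: 3.4
ee_pos: [0.4782, -0.278, 0.3765]
tcp_rot: [-3.14, -0.076, -0.007]
force: [1.3, 0.3, -0.3]
grip_width: 0.0459
gripper_force: 0.0
```

Run:
```python
from h import *
for i in range(2):
  for c in("scene","top"): vision.capture(c)
  for n in("handle","hearth","kiln"): print(n,[(onz(c,p[0],dict(handle=.135,hearth=.07,kiln=0)[n])[:2].round(4),round(p[1],2)) for c in("scene","top") for p in pts(c,n)[:1]])
cv2.imwrite("pics/top1.png",cv2.resize(vision.capture("top")[130:250,220:380],(800,600),interpolation=cv2.INTER_CUBIC))
print(move((.474,-.282,.137),1.613), manip.get_state()["ee_pos"])
```

```text
handle [(array([ 0.4727, -0.2916]), 0.82), (array([ 0.465 , -0.2817]), 0.7)]
hearth [(array([ 0.4813, -0.5186]), 0.82), (array([ 0.4862, -0.5247]), 0.78)]
kiln [(array([ 0.4836, -0.4641]), 0.71), (array([ 0.4723, -0.4571]), 0.84)]
handle [(array([ 0.4752, -0.2915]), 0.9), (array([ 0.4738, -0.2862]), 0.84)]
hearth [(array([ 0.4974, -0.511 ]), 0.7), (array([0.3586, 0.268 ]), 0.74)]
kiln [(array([ 0.4844, -0.4626]), 0.7), (array([ 0.4881, -0.4529]), 0.76)]
([0.01, 0.01, 23.86], np.float64(-0.0)) [ 0.4739031  -0.28193358  0.37563637]
```

View pics/top1.png

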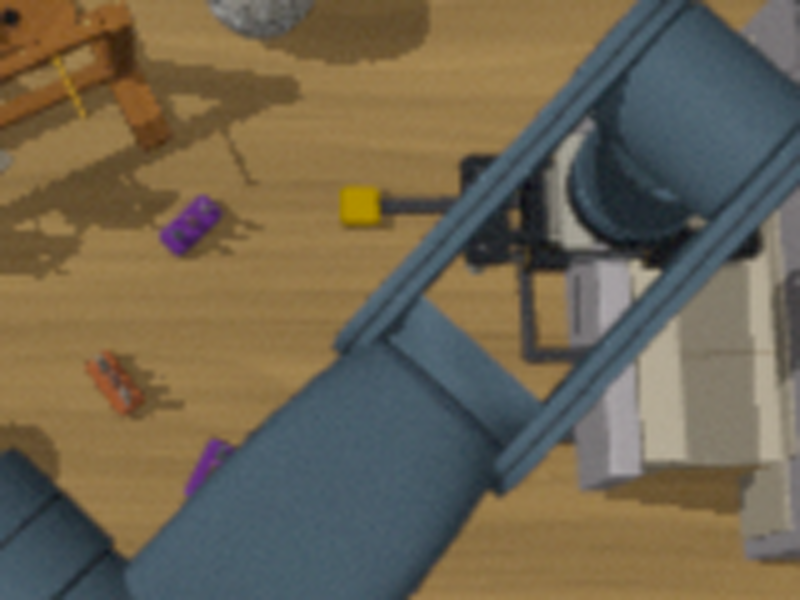

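The gripper is above the handle; the bar shows at (528,290) in the crop, and the brown pack is still at (115,382). Descending.

>>> send_rows --increments '[0,0,4,0,4.6,0,0,8,0,4.6,0,0.2,12,0,4.6,0,0.2,15,0,4.6,0,0.2,17,0,4.6,0,0.2,19,0,4.6,0,0.2,20.5,0,4.6,0,0.2,22,0,4.6,0,0.2,23,0,4.6,0,0.2,23.9,0,4.6,0,0.2,23.9,0,4.6]'

```text
clock: 5.17
ee_pos: [0.4733, -0.2832, 0.135]
tcp_rot: [-3.139, -0.066, 0.003]
force: [1.0, 0.2, -0.9]
grip_width: 0.0461
gripper_force: 0.0
```

>>> send_rows --force 25 --increments '[0,0,0,0,2.5,0,0,0,0,1.5,0,0,0,0,0.5,0,0,0,0,0.5,0,0,0,0,0.5,0,0,0,0,0.5]'

```text
clock: 5.67
ee_pos: [0.4742, -0.2837, 0.1371]
tcp_rot: [-3.141, -0.066, -0.001]
force: [0.5, -0.9, -0.4]
grip_width: 0.0112
gripper_force: 25.1
```

Run:
```python
from h import *
s=manip.get_state(); p=s["ee_pos"]; print(p,s["grip_width"],s["gripper_force"],s["force"])
Q=R.from_rotvec(s["tcp_rot"]).as_matrix(); print(Q.round(3)); u=np.array([-.042,.999,0])
print([ (Q.T@(u*d)*100).round(2) for d in(.1,.2)])
```

```text
[ 0.47419005 -0.28370692  0.13712586] 0.011246808041515451 25.065694749355316 [ 0.50766186 -0.8766207  -0.44390838]
[[ 0.999  0.042  0.001]
 [ 0.042 -0.999  0.   ]
 [ 0.001 -0.    -1.   ]]
[array([ -0., -10.,   0.]), array([-1.e-02, -2.e+01,  0.e+00])]
```

>>> send_rows --increments '[0,-1,0,0,0.5,0,-2.5,0,0,0.5,0,-4,0,0,0.5,0,-6,0,0,0.5,0,-8,0,0,0.5,0,-10,0,0,0.5,0,-12,0,0,0.5,0,-14,0,0,0.5,0,-15.5,0,0,0.5,0,-17,0,0,0.5,0,-18,0,0,0.5,0,-18.5,0,0,0.5]'

```text
clock: 6.67
ee_pos: [0.4655, -0.0977, 0.137]
tcp_rot: [-3.141, -0.068, 0.002]
force: [-4.1, -4.0, 6.2]
grip_width: 0.0109
gripper_force: 25.0
```

>>> send_rows --increments '[0,-0.3,0,0,0.5,0,-0.6,0,0,0.5,0,-0.9,0,0,0.5,0,-1.1,0,0,0.5,0,-1.3,0,0,0.5,0,-1.5,0,0,0.5]'

```text
clock: 7.17
ee_pos: [0.4652, -0.0888, 0.1371]
tcp_rot: [3.131, 0.068, -0.002]
force: [-7.5, -26.5, -1.1]
grip_width: 0.0115
gripper_force: 25.0
```

Hit the stop (26 N). Ease off, release, rise.

>>> send_rows --increments '[0,0.3,0,0,0.5,0,0.6,0,0,0.5,0,0.6,0,0,3,0,0.6,0,0,4.6,0,0.6,0,0,4.6,0,0.6,0,0,4.6,0,0.6,-3,0,4.6,0,0.6,-7,0,4.6,0,0.6,-11,0,4.6,0,0.6,-15,0,4.6,0,0.6,-18,0,4.6,0,0.6,-18,0,4.6]'

```text
clock: 8.17
ee_pos: [0.4687, -0.0909, 0.3235]
tcp_rot: [3.136, 0.066, 0.018]
force: [1.6, -0.5, 0.9]
grip_width: 0.0458
gripper_force: 0.0
```

Run:
```python
from h import *
for i in range(2):
  for c in("scene","top"): im=vision.capture(c); cv2.imwrite(f"pics/{c}2_raw.png",im)
  for n in("hearth","kiln","cones"): print(n,[(c,onz(c,p[0],dict(handle=.135,hearth=.07,kiln=0,cones=0)[n])[:2].round(4).tolist(),p[0].round(1).tolist(),round(p[1],2)) for c in("scene","top") for p in pts(c,n)[:4]])
cv2.imwrite("pics/scene2.png",cv2.resize(im if 0 else cv2.imread("pics/scene2_raw.png")[100:280,60:300],(800,600),interpolation=cv2.INTER_CUBIC))
s=manip.get_state();print(s["clock"],s["ee_pos"],move((.583,.152,.25),.63+np.pi/2))
```

```text
hearth [('scene', [0.4775, -0.3206], [153.8, 199.4], 0.63), ('top', [0.4902, -0.3253], [332.6, 186.7], 0.87), ('top', [0.4639, -0.0832], [273.3, 192.4], 0.47)]
kiln [('scene', [0.4869, -0.4655], [115.1, 212.3], 0.56), ('top', [0.4775, -0.4658], [362.9, 192.8], 0.82)]
cones [('scene', [0.4128, 0.0523], [264.6, 186.7], 0.71), ('scene', [0.5635, -0.0237], [245.0, 227.5], 0.65), ('scene', [0.1948, 0.347], [338.8, 131.9], 0.6), ('scene', [0.4994, 0.2653], [327.6, 206.5], 0.56), ('top', [0.1756, 0.3383], [170.0, 263.0], 0.64)]
hearth [('scene', [0.4748, -0.324], [152.8, 198.7], 0.78), ('scene', [0.4462, 0.0396], [262.2, 186.4], 0.48), ('top', [0.4924, -0.3417], [336.6, 186.2], 0.8)]
kiln [('scene', [0.4776, -0.4721], [113.4, 209.9], 0.83), ('top', [0.4908, -0.4623], [362.0, 189.7], 0.84)]
cones [('scene', [0.1887, 0.3421], [337.3, 130.6], 0.67), ('scene', [0.4035, 0.0408], [261.2, 184.5], 0.55), ('scene', [0.3324, -0.0243], [242.0, 167.7], 0.54), ('top', [0.1861, 0.3429], [169.0, 260.4], 0.63)]
8.9667 [ 0.46592268 -0.09004743  0.31662157] ([12.71, -23.69, 6.66], np.float64(-0.588))
```

View pics/scene2.png

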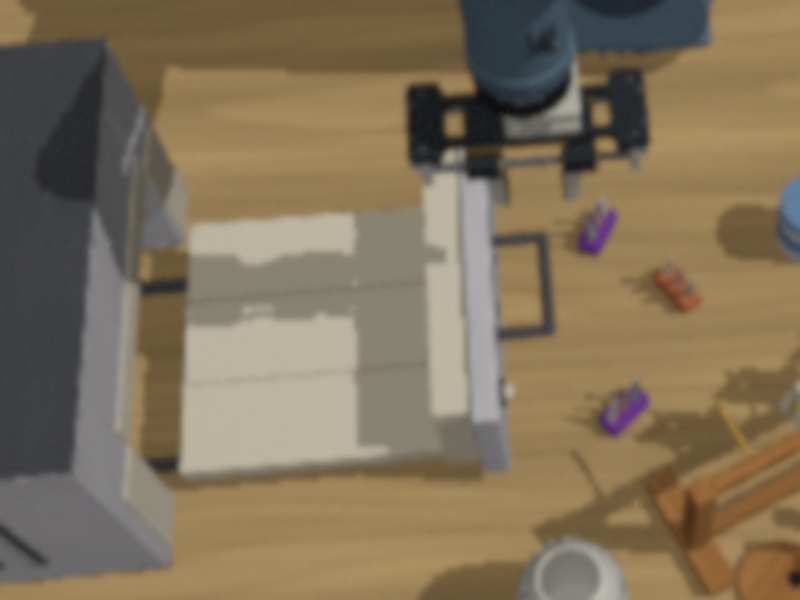

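The car is fully out, with the hearth in the crop from (185,222) to (430,470), and nothing else has moved. Hearth centre comes to about (0.4755,-0.324). Now to the yellow tile.

>>> send_rows --increments '[1.5,-3,0,-0.1,6.6,3,-6,0,-0.2,6.6,5,-9,0,-0.3,6.6,7,-12,0,-0.4,6.6,9,-15,0,-0.5,6.6,10.5,-18,0,-0.56,6.6,11.5,-21,0,-0.56,6.6,12.5,-23.5,1,-0.56,6.6,12.7,-23.7,3,-0.56,6.6,12.7,-23.7,5,-0.56,6.6,12.7,-23.7,6.6,-0.56,6.6,12.7,-23.7,6.6,-0.56,6.6]'

```text
clock: 9.97
ee_pos: [0.581, 0.1523, 0.2467]
tcp_rot: [-2.999, -0.932, 0.011]
force: [0.5, -0.2, 0.0]
grip_width: 0.0655
gripper_force: 0.0
```

Run:
```python
from h import *
for c in("scene","top"): im=vision.capture(c); cv2.imwrite(f"pics/{c}3_raw.png",im)
a=cv2.imread("pics/scene3_raw.png")[175:245,270:363]; b=cv2.imread("pics/top3_raw.png")[135:205,155:248]
cv2.imwrite("pics/y3.png",np.vstack([cv2.resize(q,(398,300),interpolation=cv2.INTER_CUBIC) for q in(a,b)]))
S=lambda x,y:(250+x/5-.4,160+y/5-.4); T=lambda x,y:(130+x/6.25-.4,120+y/6.25-.4)
C=lambda x,y:(60+x/3.333-.4,100+y/3.333-.4)
print([onz("scene",C(*q),.07)[:2].round(4) for q in((190,222),(180,477))])
s=manip.get_state();print(s["ee_pos"],R.from_rotvec(s["tcp_rot"]).as_matrix().round(3))
```

```text
[array([ 0.3459, -0.4536]), array([ 0.6223, -0.4394])]
[0.58272394 0.15207458 0.25049795] [[ 0.824  0.566 -0.001]
 [ 0.566 -0.824 -0.   ]
 [-0.001 -0.001 -1.   ]]
```

View pics/y3.png

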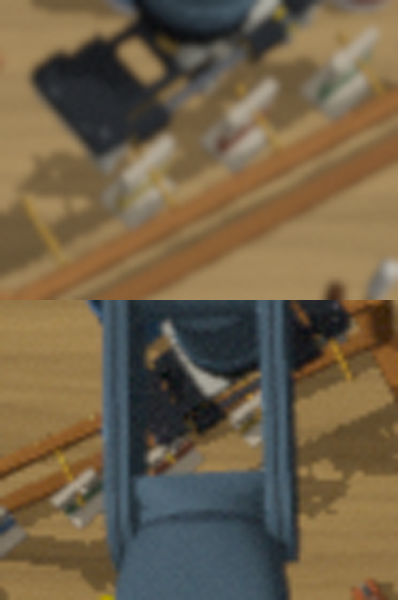

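The tile is untouched, and the gripper is above and lined up. Descending and closing.

>>> send_rows --increments '[0.1,0,2,0,6.6,0.1,0,4,0,6.6,0.1,0,5.5,0,6.6,0.1,0,7,0,6.6,0.1,0,8,0,6.6,0.1,0,9,0,6.6,0.1,0,9.7,0,6.6,0.1,0,10.2,0,6.6,0.1,0,10.2,0,6.6]'

```text
clock: 10.82
ee_pos: [0.5835, 0.1525, 0.1481]
tcp_rot: [-3.0, -0.931, 0.001]
force: [0.1, 0.2, 0.2]
grip_width: 0.0659
gripper_force: 0.0
```

>>> send_rows --force 12 --increments '[0,0,0,0,5.6,0,0,0,0,5.0,0,0,0,0,4.6,0,0,0,0,4.2,0,0,0,0,4,0,0,0,0,4]'

```text
clock: 11.32
ee_pos: [0.5841, 0.1526, 0.1492]
tcp_rot: [3.0, 0.931, 0.002]
force: [1.0, -1.0, 0.8]
grip_width: 0.0459
gripper_force: 12.0
```

Run:
```python
from h import *
s=manip.get_state();print(s["clock"],s["ee_pos"],s["grip_width"],s["gripper_force"],s["force"])
Q=R.from_rotvec(s["tcp_rot"]).as_matrix(); print((Q.T@np.array([-.898,-.440,0])).round(3))
cv2.imwrite("pics/y4.png",cv2.resize(vision.capture("scene")[175:245,270:363],(797,600),interpolation=cv2.INTER_CUBIC))
```

```text
11.3167 [0.58411868 0.15264781 0.14920377] 0.0459061371934704 12.000240014313022 [ 1.0464746  -1.02347621  0.80218835]
[-0.989 -0.146 -0.001]
```

View pics/y4.png

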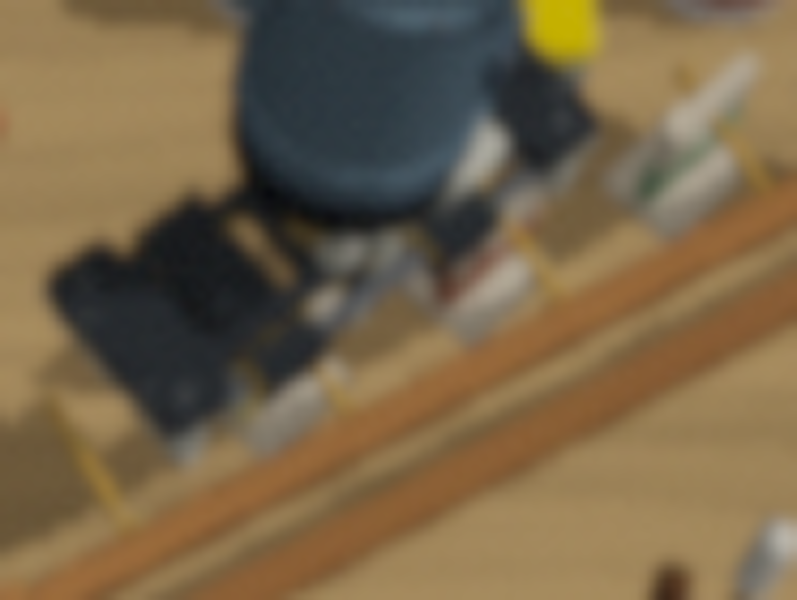

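Gripped: the opening reads 45.9 mm, and the picture shows the tile between the fingers at (290,390) with its neighbours untouched. Lift 9.5 mm, then draw off along the hook.

>>> send_rows --increments '[0,0,-0.3,0,4,0,0,-0.6,0,4,0,0,-0.95,0,4,0,0,-0.95,0,4,0,0,-0.95,0,4]'

```text
clock: 11.78
ee_pos: [0.5838, 0.1527, 0.1584]
tcp_rot: [3.0, 0.931, 0.001]
force: [0.8, -0.9, -2.1]
grip_width: 0.046
gripper_force: 12.0
```

>>> send_rows --increments '[-0.5,-0.07,0,0,4,-1,-0.15,0,0,4,-1.5,-0.22,0,0,4,-2,-0.3,0,0,4,-2.5,-0.37,0,0,4,-3,-0.45,0,0,4,-3.5,-0.52,0,0,4,-4.2,-0.6,0,0,4,-5,-0.75,0,0,4,-6,-0.9,0,0,4,-6,-0.9,0,0,4]'

```text
clock: 12.7
ee_pos: [0.5271, 0.1254, 0.1581]
tcp_rot: [-3.0, -0.931, 0.003]
force: [-0.1, 0.5, -1.3]
grip_width: 0.0461
gripper_force: 12.0
```

```bash
cat >> h.py <<'E'
HC=np.array([.4755,-.324,0]); HX=np.array([.999,.042,0]); HY=np.array([-.042,.999,0])
RC=np.array([.583,.2553,0]); RX=np.array([.898,.44,0]); RY=np.array([-.44,.898,0])
def hp(x,y,z): return HC+HX*x+HY*y+[0,0,z]
E
python3 - <<'E'
from h import *
s=manip.get_state();print(s["clock"],s["ee_pos"],s["grip_width"],s["joints"].round(2))
for x in(-.07,.07):
  for y in (.065,0,-.065): print(x,y,hp(x,y,.13).round(3))
print(move(hp(.07,-.065,.29),.042))
E
```

```text
12.7 [0.52707611 0.12542481 0.15806189] 0.04608745307722067 [ 0.03  0.31  1.66 -0.    1.17  1.  ]
-0.07 0.065 [ 0.403 -0.262  0.13 ]
-0.07 0 [ 0.406 -0.327  0.13 ]
-0.07 -0.065 [ 0.408 -0.392  0.13 ]
0.07 0.065 [ 0.543 -0.256  0.13 ]
0.07 0 [ 0.545 -0.321  0.13 ]
0.07 -0.065 [ 0.548 -0.386  0.13 ]
([-27.23, 43.35, -13.18], np.float64(-1.011))
```

>>> send_rows --increments '[0,0,-4,0,4,0,0,-8,0,4,0,0,-12,0,4,-1,1.6,-13.2,-0.1,4,-3,4.8,-13.2,-0.2,4,-5,8,-13.2,-0.3,4,-7,11.2,-13.2,-0.4,4,-9,14.4,-13.2,-0.5,4,-11,17.5,-13.2,-0.6,4,-13,20.7,-13.2,-0.7,4,-15,23.9,-13.2,-0.8,4,-17,27.1,-13.2,-0.9,4]'

```text
clock: 13.7
ee_pos: [0.5421, -0.1954, 0.2903]
tcp_rot: [2.291, 2.149, 0.0]
force: [1.5, -0.2, -1.6]
grip_width: 0.0461
gripper_force: 12.0
```

Run:
```python
from h import *
s=manip.get_state();print(s["clock"],s["ee_pos"],s["grip_width"])
print(move(hp(.07,-.065,.29),.042))
```

```text
13.7 [ 0.54213985 -0.19537932  0.29030037] 0.046120659670342644
([-18.98, 1.82, 0.03], np.float64(-0.106))
```

>>> send_rows --increments '[-3,0.3,0,-0.05,4,-7,0.6,0,-0.106,4,-11,1,0,-0.106,4,-14.5,1.4,0,-0.106,4,-17.5,1.7,0,-0.106,4,-19,1.8,0,-0.106,4,-19,1.8,3,-0.106,4,-19,1.8,6.5,-0.106,4,-19,1.8,9.5,-0.106,4,-19,1.8,12,-0.106,4,-19,1.8,13.5,-0.106,4,-19,1.8,14.5,-0.106,4]'

```text
clock: 14.7
ee_pos: [0.5462, -0.3835, 0.1422]
tcp_rot: [-2.177, -2.259, -0.0]
force: [0.0, -0.7, -0.7]
grip_width: 0.0461
gripper_force: 12.0
```

>>> send_rows --increments '[0,0,0.4,0,4,0,0,0.8,0,4,0,0,1.1,0,4,0,0,1.3,0,4,0,0,1.4,0,4,0,0,1.5,0,4,0,0,1.5,0,4]'

```text
clock: 15.28
ee_pos: [0.5475, -0.3845, 0.1306]
tcp_rot: [2.179, 2.262, -0.0]
force: [0.8, 0.1, -1.3]
grip_width: 0.0464
gripper_force: 12.0
```

>>> send_rows --increments '[0,0,0.05,0,4,0,0,0.1,0,4,0,0,0.1,0,4,0,0,0.15,0,4,0,0,0.15,0,4,0,0,0.2,0,4,0,0,0.2,0,4]'

```text
clock: 15.87
ee_pos: [0.5474, -0.3845, 0.1289]
tcp_rot: [2.179, 2.262, -0.0]
force: [-0.5, 0.4, 5.0]
grip_width: 0.0458
gripper_force: 12.0
```

Contact at TCP z 0.129, as expected. Release gently and rise.

>>> send_rows --increments '[0,0,0,0,4.8,0,0,0,0,5.4,0,0,0,0,6.2,0,0,0,0,6.6,0,0,-1,0,6.6,0,0,-3,0,6.6,0,0,-6,0,6.6,0,0,-10,0,6.6,0,0,-14,0,6.6,0,0,-16,0,6.6,0,0,-16,0,6.6]'

```text
clock: 16.78
ee_pos: [0.5491, -0.386, 0.2961]
tcp_rot: [2.171, 2.253, -0.0]
force: [0.9, -0.8, 1.0]
grip_width: 0.0659
gripper_force: 0.0
```

Run:
```python
from h import *
s=manip.get_state();print(s["clock"],s["ee_pos"],s["grip_width"])
for t in((.545,.231),(.5057,.312),(.470,.394)): print(((np.array([*t,0])-RC)@np.c_[RX,RY]).round(4))
print(move((.545,.2295,.29),.6+np.pi/2))
cv2.imwrite("pics/p5.png",cv2.resize(vision.capture("scene")[130:280,110:310],(800,600),interpolation=cv2.INTER_CUBIC))
```

```text
16.7833 [ 0.54909278 -0.38595111  0.29612184] 0.06593755460703109
[-0.0448 -0.0051]
[-0.0445  0.0849]
[-0.0404  0.1743]
([61.52, 1.87, 0.08], np.float64(1.008))
```

View pics/p5.png

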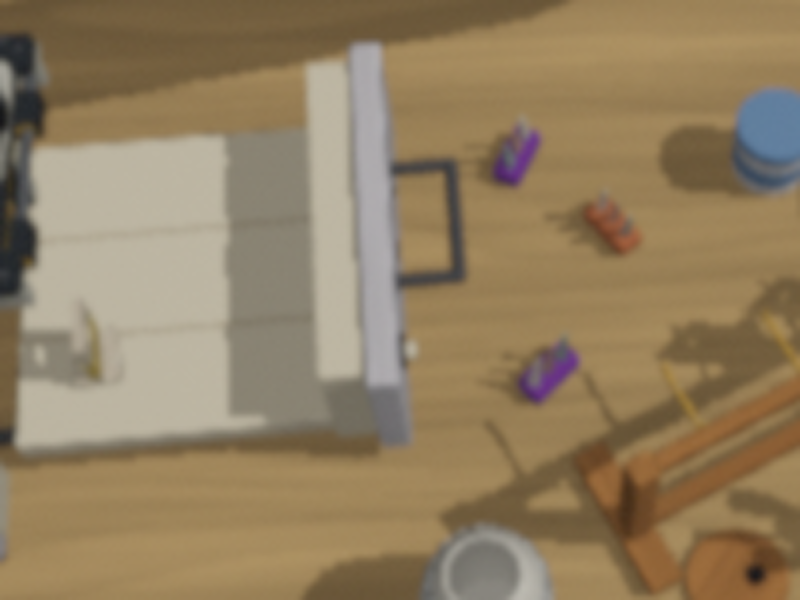

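The yellow tile stands upright on the hearth at (95,345) in the crop, and its hook is empty. Next, the red-brown tile.

>>> send_rows --increments '[4,0.1,0,0.1,6.6,8,0.2,0,0.2,6.6,12,0.4,0,0.3,6.6,16,0.5,0,0.4,6.6,20,0.6,0,0.5,6.6,24,0.7,0,0.6,6.6,28,0.9,0,0.7,6.6,32,1,0,0.8,6.6,36,1.1,0,0.9,6.6,40,1.2,0,1.0,6.6,44,1.4,0,1.008,6.6,48,1.5,0,1.008,6.6]'

```text
clock: 17.83
ee_pos: [0.5433, 0.0978, 0.2865]
tcp_rot: [-3.001, -0.926, 0.004]
force: [2.0, 0.4, -0.0]
grip_width: 0.066
gripper_force: 0.0
```

Run:
```python
from h import *
s=manip.get_state();print(s["clock"],s["ee_pos"],s["grip_width"]); print(move((.545,.230,.1485),.6+np.pi/2))
```

```text
17.8333 [0.54330642 0.09782766 0.28647708] 0.06597290363822808
([7.62, -10.8, 13.8], np.float64(-0.001))
```

>>> send_rows --increments '[2.3,-3.2,0,0,6.6,4.5,-6.4,0,0,6.6,6.5,-9.2,0,0,6.6,7.6,-10.8,1,0,6.6,7.6,-10.8,4,0,6.6,7.6,-10.8,5,0,6.6,7.6,-10.8,5,0,6.6,7.6,-10.8,5,0,6.6]'

```text
clock: 18.5
ee_pos: [0.5456, 0.2272, 0.2369]
tcp_rot: [-3.002, -0.927, 0.006]
force: [0.2, 0.3, -0.1]
grip_width: 0.0658
gripper_force: 0.0
```

Run:
```python
from h import *
s=manip.get_state();print(s["clock"],s["ee_pos"],s["qd"].round(3)); print(move((.545,.230,.1485),.6+np.pi/2))
```

```text
18.5 [0.54556129 0.22716434 0.23693444] [-0.012 -0.028 -0.044  0.001  0.001  0.001]
([0.14, -0.26, 8.84], np.float64(-0.001))
```

>>> send_rows --increments '[0.1,-0.2,2,0,6.6,0.1,-0.2,4,0,6.6,0.1,-0.2,5.5,0,6.6,0.1,-0.2,7,0,6.6,0.1,-0.2,8,0,6.6,0.1,-0.2,8.8,0,6.6,0.1,-0.2,8.8,0,6.6,0.1,-0.2,8.8,0,6.6]'

```text
clock: 19.17
ee_pos: [0.5464, 0.2299, 0.1507]
tcp_rot: [3.002, 0.927, 0.001]
force: [0.3, -0.1, -0.5]
grip_width: 0.0661
gripper_force: 0.0
```

>>> send_rows --force 12 --increments '[0,0,0,0,5.6,0,0,0,0,5.0,0,0,0,0,4.6,0,0,0,0,4.2,0,0,0,0,4,0,0,0,0,4]'

```text
clock: 19.67
ee_pos: [0.5463, 0.2303, 0.1508]
tcp_rot: [3.001, 0.928, 0.002]
force: [0.4, 0.3, 3.4]
grip_width: 0.0463
gripper_force: 12.0
```

>>> send_rows --increments '[0,0,-0.3,0,4,0,0,-0.6,0,4,0,0,-0.95,0,4,0,0,-0.95,0,4,0,0,-0.95,0,4]'

```text
clock: 20.08
ee_pos: [0.5461, 0.2302, 0.1598]
tcp_rot: [-3.001, -0.928, -0.001]
force: [0.6, 0.1, -0.9]
grip_width: 0.0461
gripper_force: 12.0
```

>>> send_rows --increments '[-0.5,-0.07,0,0,4,-1,-0.15,0,0,4,-1.5,-0.22,0,0,4,-2,-0.3,0,0,4,-2.5,-0.37,0,0,4,-3,-0.45,0,0,4,-3.5,-0.52,0,0,4,-4.2,-0.6,0,0,4,-5,-0.75,0,0,4,-6,-0.9,0,0,4,-6,-0.9,0,0,4]'

```text
clock: 21.0
ee_pos: [0.4892, 0.203, 0.1595]
tcp_rot: [-3.001, -0.928, 0.003]
force: [0.8, 0.3, -0.8]
grip_width: 0.0465
gripper_force: 12.0
```

Run:
```python
from h import *
s=manip.get_state();print(s["ee_pos"],s["grip_width"]); print(move(hp(-.07,-.065,.29),.042))
```

```text
[0.48920569 0.20301453 0.15953003] 0.04650164378184298
([-40.28, 44.53, -13.0], np.float64(-1.013))
```

>>> send_rows --increments '[0,0,-4,0,4,0,0,-8,0,4,0,0,-12,0,4,-1.6,1.8,-13,-0.1,4,-4.2,4.7,-13,-0.2,4,-6.9,7.6,-13,-0.3,4,-9.6,10.6,-13,-0.4,4,-12.2,13.5,-13,-0.5,4,-14.9,16.5,-13,-0.6,4,-17.6,19.5,-13,-0.7,4,-20.3,22.4,-13,-0.8,4,-23,25.4,-13,-0.9,4]'

```text
clock: 22.0
ee_pos: [0.4451, -0.1316, 0.2899]
tcp_rot: [2.3, 2.139, 0.001]
force: [1.2, 0.2, -0.6]
grip_width: 0.046
gripper_force: 12.0
```

Run:
```python
from h import *
s=manip.get_state();print(s["ee_pos"],s["grip_width"]); print(move(hp(-.07,-.065,.29),.042))
```

```text
[ 0.44511577 -0.13156777  0.28994215] 0.04601423975427768
([-26.23, -1.78, -0.0], np.float64(-0.115))
```

>>> send_rows --increments '[-3.5,-0.2,0,-0.05,4,-7.5,-0.4,0,-0.115,4,-11.5,-0.7,0,-0.115,4,-15.5,-1,0,-0.115,4,-19.5,-1.3,0,-0.115,4,-23,-1.6,0,-0.115,4,-25.5,-1.8,0,-0.115,4,-26.2,-1.8,2,-0.115,4,-26.2,-1.8,5,-0.115,4,-26.2,-1.8,8,-0.115,4,-26.2,-1.8,10,-0.115,4,-26.2,-1.8,11,-0.115,4]'

```text
clock: 23.0
ee_pos: [0.4064, -0.3885, 0.1765]
tcp_rot: [-2.177, -2.259, -0.002]
force: [0.2, 1.4, -1.8]
grip_width: 0.0463
gripper_force: 12.0
```

>>> send_rows --increments '[0,0,1.5,0,4,0,0,3,0,4,0,0,4,0,4,0,0,4.4,0,4,0,0,4.6,0,4,0,0,4.7,0,4,0,0,4.8,0,4,0,0,4.8,0,4,0,0,4.8,0,4]'

```text
clock: 23.75
ee_pos: [0.4079, -0.3901, 0.1323]
tcp_rot: [2.179, 2.262, -0.0]
force: [1.2, -0.4, -0.9]
grip_width: 0.0463
gripper_force: 12.0
```

Run:
```python
from h import *
s=manip.get_state();print(s["ee_pos"],s["force"]); print(move(hp(-.07,-.065,.1303),.042))
```

```text
[ 0.40785472 -0.39008292  0.13234243] [ 1.15470128 -0.36324116 -0.8808277 ]
([-0.18, 0.04, 0.2], np.float64(-0.005))
```

>>> send_rows --increments '[0,0,0.05,0,4,0,0,0.1,0,4,0,0,0.15,0,4,0,0,0.2,0,4,0,0,0.25,0,4,0,0,0.25,0,4]'

```text
clock: 24.25
ee_pos: [0.4081, -0.3902, 0.1304]
tcp_rot: [2.178, 2.261, -0.0]
force: [-0.1, 1.3, 5.9]
grip_width: 0.0461
gripper_force: 12.0
```

>>> send_rows --increments '[0,0,0,0,4.8,0,0,0,0,5.4,0,0,0,0,6.2,0,0,0,0,6.6,0,0,-1,0,6.6,0,0,-3,0,6.6,0,0,-6,0,6.6,0,0,-10,0,6.6,0,0,-14,0,6.6,0,0,-16,0,6.6,0,0,-16,0,6.6]'

```text
clock: 25.17
ee_pos: [0.4091, -0.3917, 0.296]
tcp_rot: [2.172, 2.255, -0.003]
force: [1.3, -0.1, -0.9]
grip_width: 0.066
gripper_force: 0.0
```

Run:
```python
from h import *
s=manip.get_state();print(s["ee_pos"]);print(move((.506,.312,.29),.6+np.pi/2))
for c in("scene","top"):
  vision.capture(c); print([(onz(c,p[0],.07 if p[0][0]<210 and c=="scene" or p[0][0]>290 and c=="top" else .09)[:2].round(3).tolist(),round(p[1],2)) for p in pts(c,"tile1")])
```

```text
[ 0.40908252 -0.39170073  0.29601696]
([69.96, 12.33, 0.02], np.float64(1.008))
[([0.503, 0.322], 0.77), ([0.399, -0.38], 0.57), ([0.78, -0.076], 0.55), ([0.46, 0.411], 0.51), ([0.556, -0.383], 0.51)]
[([0.406, -0.394], 0.7), ([0.45, 0.399], 0.64), ([0.508, 0.312], 0.54), ([0.547, -0.381], 0.51)]
```

>>> send_rows --increments '[4,0.7,0,0.1,6.6,8,1.4,0,0.2,6.6,12,2.1,0,0.3,6.6,16,2.8,0,0.4,6.6,20,3.5,0,0.5,6.6,24,4.2,0,0.6,6.6,28,4.9,0,0.7,6.6,32,5.6,0,0.8,6.6,36,6.3,0,0.9,6.6,40,7,0,1.0,6.6,44,7.7,0,1.008,6.6,48,8.4,0,1.008,6.6]'

```text
clock: 26.37
ee_pos: [0.4721, 0.0927, 0.2874]
tcp_rot: [-3.001, -0.926, 0.005]
force: [1.2, -0.6, -0.8]
grip_width: 0.066
gripper_force: 0.0
```

Run:
```python
from h import *
s=manip.get_state();print(s["ee_pos"]); print(move((.506,.313,.24),.6+np.pi/2))
```

```text
[0.47211075 0.09268662 0.28735308]
([15.23, -16.28, 4.72], np.float64(-0.001))
```

>>> send_rows --increments '[2.7,-2.9,0,0,6.6,5.4,-5.8,0,0,6.6,8.1,-8.7,0,0,6.6,10.8,-11.6,0,0,6.6,13,-14,0,0,6.6,15.2,-16.3,0,0,6.6,15.2,-16.3,2.5,0,6.6,15.2,-16.3,5,0,6.6,15.2,-16.3,5,0,6.6,15.2,-16.3,5,0,6.6]'

```text
clock: 27.2
ee_pos: [0.5049, 0.3106, 0.2363]
tcp_rot: [3.001, 0.929, -0.011]
force: [0.6, -0.1, -0.0]
grip_width: 0.0654
gripper_force: 0.0
```

Run:
```python
from h import *
s=manip.get_state();print(s["ee_pos"]); print(move((.506,.313,.1495),.6+np.pi/2))
```

```text
[0.50493827 0.31057179 0.23632715]
([0.28, -0.13, 8.68], np.float64(0.0))
```

>>> send_rows --increments '[0.2,-0.1,2,0,6.6,0.2,-0.1,4,0,6.6,0.2,-0.1,5.5,0,6.6,0.2,-0.1,7,0,6.6,0.2,-0.1,8,0,6.6,0.2,-0.1,8.8,0,6.6,0.2,-0.1,8.8,0,6.6,0.2,-0.1,8.8,0,6.6]'

```text
clock: 27.87
ee_pos: [0.5081, 0.313, 0.1517]
tcp_rot: [-3.001, -0.928, -0.001]
force: [1.4, 0.4, 0.4]
grip_width: 0.0662
gripper_force: 0.0
```

>>> send_rows --force 12 --increments '[0,0,0,0,5.6,0,0,0,0,5.0,0,0,0,0,4.6,0,0,0,0,4.2,0,0,0,0,4,0,0,0,0,4]'

```text
clock: 28.37
ee_pos: [0.508, 0.3133, 0.1518]
tcp_rot: [-3.001, -0.929, -0.002]
force: [0.2, 0.5, 2.5]
grip_width: 0.0461
gripper_force: 12.0
```

>>> send_rows --increments '[0,0,-0.3,0,4,0,0,-0.6,0,4,0,0,-0.95,0,4,0,0,-0.95,0,4,0,0,-0.95,0,4]'

```text
clock: 28.78
ee_pos: [0.5078, 0.3131, 0.1609]
tcp_rot: [-3.001, -0.929, -0.001]
force: [1.6, 0.7, -1.8]
grip_width: 0.0455
gripper_force: 12.0
```

>>> send_rows --increments '[-0.5,-0.07,0,0,4,-1,-0.15,0,0,4,-1.5,-0.22,0,0,4,-2,-0.3,0,0,4,-2.5,-0.37,0,0,4,-3,-0.45,0,0,4,-3.5,-0.52,0,0,4,-4.2,-0.6,0,0,4,-5,-0.75,0,0,4,-6,-0.9,0,0,4,-6,-0.9,0,0,4]'

```text
clock: 29.7
ee_pos: [0.4509, 0.2858, 0.1605]
tcp_rot: [3.001, 0.929, -0.003]
force: [0.9, -0.1, -0.7]
grip_width: 0.0461
gripper_force: 12.0
```

Run:
```python
from h import *
s=manip.get_state();print(s["ee_pos"],s["grip_width"]); print(move(hp(.07,.01,.29),.042))
```

```text
[0.45087834 0.28583216 0.16054859] 0.04612901446463824
([-25.99, 54.56, -12.92], np.float64(-1.012))
```

>>> send_rows --increments '[0,0,-4,0,4,0,0,-8,0,4,0,0,-12,0,4,-1,2.1,-13,-0.1,4,-2.7,5.7,-13,-0.2,4,-4.4,9.3,-13,-0.3,4,-6.1,12.9,-13,-0.4,4,-7.9,16.5,-13,-0.5,4,-9.6,20.1,-13,-0.6,4,-11.3,23.7,-13,-0.7,4,-13,27.3,-13,-0.8,4,-14.8,31,-13,-0.9,4]'

```text
clock: 30.7
ee_pos: [0.506, -0.0546, 0.291]
tcp_rot: [2.292, 2.147, 0.001]
force: [1.5, 0.9, -1.3]
grip_width: 0.046
gripper_force: 12.0
```

Run:
```python
from h import *
s=manip.get_state();print(s["ee_pos"],s["grip_width"]); print(move(hp(.07,.01,.29),.042))
```

```text
[ 0.50596859 -0.05456142  0.29096705] 0.04598808602622872
([-25.34, 5.57, 0.1], np.float64(-0.107))
```

>>> send_rows --increments '[-3.5,0.8,0,-0.05,4,-7.4,1.6,0,-0.107,4,-11.3,2.5,0,-0.107,4,-15.2,3.4,0,-0.107,4,-19,4.2,0,-0.107,4,-22.5,5,0,-0.107,4,-25.3,5.6,0,-0.107,4,-25.3,5.6,2,-0.107,4,-25.3,5.6,5,-0.107,4,-25.3,5.6,8,-0.107,4,-25.3,5.6,10,-0.107,4,-25.3,5.6,11,-0.107,4]'

```text
clock: 31.7
ee_pos: [0.5426, -0.3082, 0.1771]
tcp_rot: [-2.177, -2.257, 0.001]
force: [0.7, -0.0, -1.2]
grip_width: 0.0458
gripper_force: 12.0
```

>>> send_rows --increments '[0,0,1.5,0,4,0,0,3,0,4,0,0,4,0,4,0,0,4.4,0,4,0,0,4.6,0,4,0,0,4.7,0,4,0,0,4.8,0,4,0,0,4.8,0,4,0,0,4.8,0,4]'

```text
clock: 32.45
ee_pos: [0.5444, -0.3093, 0.1334]
tcp_rot: [2.18, 2.261, 0.0]
force: [0.4, 0.8, -0.9]
grip_width: 0.0462
gripper_force: 12.0
```

Run:
```python
from h import *
s=manip.get_state();print(s["ee_pos"],s["force"]); print(move(hp(.07,.01,.1313),.042))
```

```text
[ 0.54442755 -0.30934194  0.1333823 ] [ 0.37446585  0.84843117 -0.8839059 ]
([-0.17, 0.05, 0.21], np.float64(-0.006))
```

>>> send_rows --increments '[0,0,0.05,0,4,0,0,0.1,0,4,0,0,0.15,0,4,0,0,0.2,0,4,0,0,0.25,0,4,0,0,0.25,0,4]'

```text
clock: 32.95
ee_pos: [0.5445, -0.3094, 0.1315]
tcp_rot: [2.179, 2.261, -0.0]
force: [-0.7, 1.0, 6.2]
grip_width: 0.0461
gripper_force: 12.0
```

>>> send_rows --increments '[0,0,0,0,4.8,0,0,0,0,5.4,0,0,0,0,6.2,0,0,0,0,6.6,0,0,-1,0,6.6,0,0,-3,0,6.6,0,0,-6,0,6.6,0,0,-10,0,6.6,0,0,-14,0,6.6,0,0,-16,0,6.6,0,0,-16,0,6.6]'

```text
clock: 33.87
ee_pos: [0.546, -0.3106, 0.2976]
tcp_rot: [2.172, 2.253, 0.001]
force: [1.0, -0.2, 0.0]
grip_width: 0.0661
gripper_force: 0.0
```

Run:
```python
from h import *
s=manip.get_state();print(s["ee_pos"]);print(move((.468,.397,.29),.6+np.pi/2))
for c in("scene","top"):
  vision.capture(c); print([(onz(c,p[0],.07 if p[0][0]<210 and c=="scene" or p[0][0]>290 and c=="top" else .09)[:2].round(3).tolist(),round(p[1],2)) for p in pts(c,"tile1")])
```

```text
[ 0.54601213 -0.31058673  0.29763319]
([71.0, -5.21, 0.16], np.float64(1.007))
[([0.547, -0.384], 0.67), ([0.552, -0.302], 0.61), ([0.398, -0.385], 0.6), ([0.471, 0.392], 0.48)]
[([0.354, 0.249], 0.65), ([0.41, -0.389], 0.53), ([0.46, 0.403], 0.42), ([0.543, -0.311], 0.42)]
```

>>> send_rows --increments '[4,-0.3,0,0.1,6.6,8,-0.6,0,0.2,6.6,12,-0.9,0,0.3,6.6,16,-1.2,0,0.4,6.6,20,-1.5,0,0.5,6.6,24,-1.8,0,0.6,6.6,28,-2.1,0,0.7,6.6,32,-2.4,0,0.8,6.6,36,-2.6,0,0.9,6.6,40,-2.9,0,1.0,6.6,44,-3.2,0,1.007,6.6,48,-3.5,0,1.007,6.6]'

```text
clock: 35.07
ee_pos: [0.49, 0.171, 0.2882]
tcp_rot: [-3.001, -0.927, 0.006]
force: [0.9, 1.1, -1.0]
grip_width: 0.0659
gripper_force: 0.0
```

Run:
```python
from h import *
s=manip.get_state();print(s["ee_pos"]); print(move((.468,.397,.24),.6+np.pi/2))
```

```text
[0.49002612 0.17103823 0.28820222]
([10.94, -19.89, 4.82], np.float64(-0.001))
```

>>> send_rows --increments '[1.9,-3.4,0,0,6.6,3.8,-6.8,0,0,6.6,5.7,-10.3,0,0,6.6,7.6,-13.7,0,0,6.6,9.5,-17.1,0,0,6.6,10.9,-19.9,0,0,6.6,10.9,-19.9,2.5,0,6.6,10.9,-19.9,5,0,6.6,10.9,-19.9,5,0,6.6,10.9,-19.9,5,0,6.6]'

```text
clock: 35.9
ee_pos: [0.4676, 0.3943, 0.2372]
tcp_rot: [3.0, 0.929, -0.011]
force: [1.1, 0.1, 0.8]
grip_width: 0.066
gripper_force: 0.0
```

Run:
```python
from h import *
s=manip.get_state();print(s["ee_pos"]); print(move((.468,.397,.1495),.6+np.pi/2))
```

```text
[0.46755168 0.39428272 0.23720323]
([0.25, -0.19, 8.77], np.float64(0.001))
```

>>> send_rows --increments '[0.1,-0.1,2,0,6.6,0.1,-0.1,4,0,6.6,0.1,-0.1,5.5,0,6.6,0.1,-0.1,7,0,6.6,0.1,-0.1,8,0,6.6,0.1,-0.1,8.9,0,6.6,0.1,-0.1,8.9,0,6.6,0.1,-0.1,8.9,0,6.6]'

```text
clock: 36.57
ee_pos: [0.4698, 0.3964, 0.1516]
tcp_rot: [-3.001, -0.928, -0.0]
force: [0.9, -0.4, 0.1]
grip_width: 0.0657
gripper_force: 0.0
```

>>> send_rows --force 12 --increments '[0,0,0,0,5.6,0,0,0,0,5.0,0,0,0,0,4.6,0,0,0,0,4.2,0,0,0,0,4,0,0,0,0,4]'

```text
clock: 37.07
ee_pos: [0.4698, 0.3967, 0.1518]
tcp_rot: [-3.001, -0.929, -0.002]
force: [0.2, -0.5, 3.0]
grip_width: 0.0463
gripper_force: 12.0
```

>>> send_rows --increments '[0,0,-0.3,0,4,0,0,-0.6,0,4,0,0,-0.95,0,4,0,0,-0.95,0,4,0,0,-0.95,0,4]'

```text
clock: 37.48
ee_pos: [0.4696, 0.3965, 0.1609]
tcp_rot: [-3.001, -0.929, -0.001]
force: [1.2, -1.1, -1.6]
grip_width: 0.0463
gripper_force: 12.0
```

>>> send_rows --increments '[-0.5,-0.07,0,0,4,-1,-0.15,0,0,4,-1.5,-0.22,0,0,4,-2,-0.3,0,0,4,-2.5,-0.37,0,0,4,-3,-0.45,0,0,4,-3.5,-0.52,0,0,4,-4.2,-0.6,0,0,4,-5,-0.75,0,0,4,-6,-0.9,0,0,4,-6,-0.9,0,0,4]'

```text
clock: 38.4
ee_pos: [0.4126, 0.3691, 0.1606]
tcp_rot: [3.001, 0.929, -0.003]
force: [0.6, 0.2, -1.3]
grip_width: 0.0462
gripper_force: 12.0
```

Run:
```python
from h import *
s=manip.get_state();print(s["ee_pos"],s["grip_width"]); print(move(hp(-.07,.01,.29),.042))
```

```text
[0.41259994 0.3691169  0.16055451] 0.04615527423933798
([-39.42, 56.17, -12.88], np.float64(-1.012))
```

>>> send_rows --increments '[0,0,-4,0,4,0,0,-8,0,4,0,0,-12,0,4,-1.4,2,-13,-0.1,4,-3.7,5.3,-13,-0.2,4,-6,8.6,-13,-0.3,4,-8.3,11.8,-13,-0.4,4,-10.6,15.1,-13,-0.5,4,-12.9,18.4,-13,-0.6,4,-15.2,21.7,-13,-0.7,4,-17.5,25,-13,-0.8,4,-19.8,28.2,-13,-0.9,4]'

```text
clock: 39.4
ee_pos: [0.411, 0.0389, 0.291]
tcp_rot: [2.313, 2.124, 0.001]
force: [1.5, -0.4, -2.0]
grip_width: 0.046
gripper_force: 12.0
```

Run:
```python
from h import *
s=manip.get_state();print(s["ee_pos"],s["grip_width"]); print(move(hp(-.07,.01,.29),.042))
```

```text
[0.41100989 0.03886154 0.29096674] 0.045985464527254744
([-35.5, 2.44, 0.11], np.float64(-0.127))
```

>>> send_rows --increments '[-3.5,0.2,0,-0.06,4,-7.4,0.5,0,-0.127,4,-11.3,0.8,0,-0.127,4,-15.2,1,0,-0.127,4,-19.2,1.3,0,-0.127,4,-23.2,1.6,0,-0.127,4,-27.2,1.9,0,-0.127,4,-31,2.1,0,-0.127,4,-34,2.3,0,-0.127,4,-35.5,2.4,1,-0.127,4,-35.5,2.4,3,-0.127,4,-35.5,2.4,5,-0.127,4]'

```text
clock: 40.4
ee_pos: [0.4035, -0.3161, 0.2399]
tcp_rot: [2.181, 2.259, 0.0]
force: [1.3, -0.2, -1.9]
grip_width: 0.0458
gripper_force: 12.0
```

>>> send_rows --increments '[0,0,2.5,0,4,0,0,5,0,4,0,0,7.5,0,4,0,0,9,0,4,0,0,10,0,4,0,0,10.4,0,4,0,0,10.6,0,4,0,0,10.7,0,4,0,0,10.8,0,4,0,0,10.8,0,4,0,0,10.8,0,4]'

```text
clock: 41.32
ee_pos: [0.4038, -0.3155, 0.1334]
tcp_rot: [2.179, 2.261, -0.0]
force: [0.5, 0.5, -0.7]
grip_width: 0.0461
gripper_force: 12.0
```

Run:
```python
from h import *
s=manip.get_state();print(s["ee_pos"],s["force"]); print(move(hp(-.07,.01,.1313),.042))
```

```text
[ 0.40379561 -0.31548723  0.13338462] [ 0.53239231  0.45627568 -0.70175325]
([-0.15, 0.13, 0.21], np.float64(-0.005))
```

>>> send_rows --increments '[0,0,0.05,0,4,0,0,0.1,0,4,0,0,0.15,0,4,0,0,0.2,0,4,0,0,0.25,0,4,0,0,0.25,0,4]'

```text
clock: 41.82
ee_pos: [0.4038, -0.3155, 0.1314]
tcp_rot: [2.179, 2.261, -0.0]
force: [-0.6, 2.4, 8.0]
grip_width: 0.046
gripper_force: 12.0
```

>>> send_rows --increments '[0,0,0,0,4.8,0,0,0,0,5.4,0,0,0,0,6.2,0,0,0,0,6.6,0,0,-1,0,6.6,0,0,-3,0,6.6,0,0,-6,0,6.6,0,0,-10,0,6.6,0,0,-14,0,6.6,0,0,-16,0,6.6,0,0,-16,0,6.6]'

```text
clock: 42.73
ee_pos: [0.4051, -0.317, 0.2966]
tcp_rot: [2.172, 2.255, -0.002]
force: [0.3, -1.2, 0.2]
grip_width: 0.0659
gripper_force: 0.0
```

Run:
```python
from h import *
im={c:vision.capture(c) for c in("scene","top")}
for c in im: print(c,[(onz(c,p[0],0)[:2].round(3).tolist(),round(p[1],2)) for p in pts(c,"cones")])
# brown pat by colour near expected
for c in im:
    hsv=cv2.cvtColor(im[c],cv2.COLOR_BGR2HSV); m=((hsv[...,0]<9)|(hsv[...,0]>174))&(hsv[...,1]>110)&(hsv[...,2]>60)
    n,l,st,ce=cv2.connectedComponentsWithStats(m.astype(np.uint8))
    for i in range(1,n):
        if 15<st[i,4]<200:
            ys,xs=np.where(l==i); r=cv2.minAreaRect(np.c_[xs,ys].astype(np.float32))
            w=np.array([onz(c,(x,y),.018)[:2] for x,y in zip(xs,ys)]); U,S_,V=np.linalg.svd(w-w.mean(0))
            print(c,ce[i].round(1),st[i,4],"pos",w.mean(0).round(4),"long axis",np.arctan2(V[0,1],V[0,0]).round(3)%np.pi, (np.ptp((w-w.mean(0))@V.T,axis=0)).round(3))
a=im["scene"][160:210,235:295]; cv2.imwrite("pics/c6.png",cv2.resize(a,(600,500),interpolation=cv2.INTER_CUBIC))
print(manip.get_state()["clock"],manip.get_state()["ee_pos"])
```

```text
scene [([0.392, 0.058], 0.6), ([0.555, -0.014], 0.47), ([0.183, 0.339], 0.46), ([0.336, -0.031], 0.43)]
top [([0.382, 0.058], 0.64), ([0.549, -0.014], 0.46), ([0.18, 0.335], 0.45), ([0.335, -0.033], 0.43)]
scene [351.5 165.1] 19 pos [0.3496 0.3678] long axis 0.661 [0.034 0.011]
scene [359.1 166.9] 19 pos [0.3583 0.3936] long axis 2.693592653589793 [0.023 0.018]
42.9333 [ 0.4028993  -0.31448797  0.28885498]
```

View pics/c6.png

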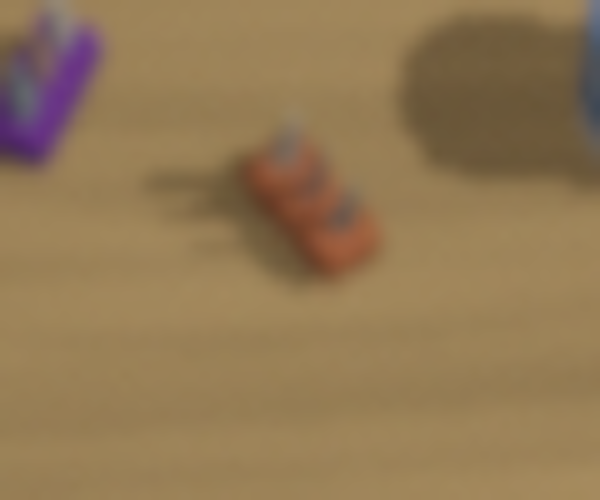

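The pack was nudged a little: it is now at crop (312,210), raw (266,181). All else is unchanged. Measuring it by colour inside its region.

Run:
```python
from h import *
for c in ("scene","top"):
    im=vision.capture(c)
    ctr=proj(c,np.array([.387,.058,.01])); x0,y0=(ctr-14).astype(int)
    r=im[y0:y0+28,x0:x0+28].astype(float); lab=cv2.cvtColor(r.astype(np.uint8),cv2.COLOR_BGR2LAB).astype(float)
    A=lab[...,1]-np.median(lab[...,1]); w=np.clip(A-A.max()*.25,0,None); w=np.minimum(w,A.max()*.4)
    ys,xs=np.nonzero(w); W=w[ys,xs]
    p=np.array([onz(c,(x0+x,y0+y),.014)[:2] for x,y in zip(xs,ys)]); m=(p*W[:,None]).sum(0)/W.sum()
    C=((p-m).T*W)@(p-m)/W.sum(); e,V=np.linalg.eigh(C)
    print(c,A.max(),len(W),m.round(4),"long",(np.arctan2(V[1,1],V[0,1])%np.pi).round(3),np.sqrt(12*e).round(3), "uv",(xs*W).sum()/W.sum()+x0,(ys*W).sum()/W.sum()+y0)
```

```text
scene 19.0 114 [0.3967 0.0569] long 0.637 [0.025 0.052] uv 265.75865011636927 180.80915438324283
top 20.0 75 [0.3896 0.0551] long 0.616 [0.028 0.052] uv 239.48723404255318 211.7148936170213
```

The pack is at about (0.393,0.056), long axis 0.627 rad, and both views give its true size. Going to it.

Run:
```python
from h import *
print(move((.393,.056,.15),.627+np.pi/2))
```

```text
([37.02, 0.42, 13.95], np.float64(0.981))
```

>>> send_rows --increments '[4,0,0,0.1,5,8,0.1,0,0.2,5,12,0.1,0,0.3,5,16,0.2,0,0.4,5,20,0.2,0,0.5,5,24,0.3,0,0.6,5,28,0.3,0,0.7,5,32,0.4,1,0.8,5,35.5,0.4,3,0.9,5,37,0.4,6,0.981,5,37,0.4,10,0.981,5,37,0.4,14,0.981,5]'

```text
clock: 44.03
ee_pos: [0.393, 0.0565, 0.1484]
tcp_rot: [2.987, 0.973, 0.001]
force: [1.5, 0.5, -1.5]
grip_width: 0.0498
gripper_force: 0.0
```

>>> send_rows --increments '[0,0,0,0,5,0,0,0,0,5,0,0,0,0,5]'

```text
clock: 44.28
ee_pos: [0.3946, 0.0545, 0.1512]
tcp_rot: [2.988, 0.968, 0.001]
force: [1.4, -0.4, 0.0]
grip_width: 0.0504
gripper_force: 0.0
```

Run:
```python
from h import *
print(manip.get_state()["ee_pos"],move((.393,.056,.022),.627+np.pi/2))
c="scene";im=vision.capture(c)
ctr=proj(c,np.array([.393,.056,.01])); x0,y0=(ctr-14).astype(int)
lab=cv2.cvtColor(im[y0:y0+28,x0:x0+28],cv2.COLOR_BGR2LAB).astype(float)
A=lab[...,1]-np.median(lab[...,1]); ys,xs=np.nonzero(A>8); print(len(xs),xs.mean()+x0,ys.mean()+y0)
```

```text
[0.3945624  0.0544834  0.15123918] ([-0.04, -0.22, 12.92], np.float64(-0.0))
85 265.8588235294118 180.85882352941178
```

Pack hasn't moved (265.9,180.9). Descend and grip.

>>> send_rows --increments '[0,-0.1,3,0,5,0,-0.1,6,0,5,0,-0.1,8,0,5,0,-0.1,10,0,5,0,-0.1,11,0,5,0,-0.1,12,0,5,0,-0.1,12.5,0,5,0,-0.1,12.8,0,5,0,-0.1,12.8,0,5,0,-0.1,12.8,0,5]'

```text
clock: 45.17
ee_pos: [0.3942, 0.0553, 0.0231]
tcp_rot: [2.988, 0.968, 0.003]
force: [0.5, 0.4, -1.0]
grip_width: 0.0502
gripper_force: 0.0
```

>>> send_rows --force 12 --increments '[0,0,0,0,4,0,0,0,0,3.3,0,0,0,0,2.8,0,0,0,0,2.3,0,0,0,0,2,0,0,0,0,2,0,0,0,0,2]'

```text
clock: 45.75
ee_pos: [0.3934, 0.0555, 0.0224]
tcp_rot: [2.988, 0.969, 0.001]
force: [0.5, -0.4, 3.4]
grip_width: 0.026
gripper_force: 11.9
```

Run:
```python
from h import *
print(move(hp(0,.062,.25),.042), hp(0,.062,.0924))
```

```text
([-12.19, 30.39, -22.75], np.float64(-0.986)) [ 0.472896 -0.262062  0.0924  ]
```

>>> send_rows --increments '[0,0,-3,0,2,0,0,-7,0,2,0,0,-11,0,2,0,0,-15,-0.1,2,0,0,-19,-0.2,2,0,0,-22.7,-0.3,2,-1.5,3.7,-22.7,-0.4,2,-3,7.4,-22.7,-0.5,2,-4.5,11.1,-22.7,-0.6,2,-6,14.8,-22.7,-0.7,2,-7.5,18.5,-22.7,-0.8,2,-8.9,22.2,-22.7,-0.9,2]'

```text
clock: 46.75
ee_pos: [0.451, -0.1783, 0.2488]
tcp_rot: [-2.264, -2.177, 0.0]
force: [1.8, 0.2, -1.1]
grip_width: 0.0259
gripper_force: 11.9
```

Run:
```python
from h import *
s=manip.get_state();print(s["ee_pos"],s["grip_width"],move(hp(0,.062,.25),.042))
```

```text
[ 0.45102922 -0.17828451  0.248784  ] 0.025907849700788684 ([-8.29, 2.51, -0.13], np.float64(-0.081))
```

>>> send_rows --increments '[-3,0.9,0,-0.081,2,-6,1.8,0,-0.081,2,-8.2,2.5,0,-0.081,2,-8.2,2.5,0,-0.081,2,-8.2,2.5,0,-0.081,2,-8.2,2.5,3,-0.081,2,-8.2,2.5,6,-0.081,2,-8.2,2.5,9,-0.081,2,-8.2,2.5,11,-0.081,2,-8.2,2.5,12,-0.081,2,-8.2,2.5,12,-0.081,2,-8.2,2.5,12,-0.081,2]'

```text
clock: 47.75
ee_pos: [0.4728, -0.2587, 0.1296]
tcp_rot: [-2.179, -2.263, -0.0]
force: [1.5, 0.1, -0.9]
grip_width: 0.0262
gripper_force: 11.9
```

Run:
```python
from h import *
s=manip.get_state();print(s["ee_pos"],s["force"],move(hp(0,.062,.0924),.042))
```

```text
[ 0.4728232  -0.25874529  0.12962406] [ 1.45188881  0.13102985 -0.94437175] ([-0.33, -0.0, 3.72], np.float64(-0.004))
```

>>> send_rows --increments '[-0.3,0,1,0,2,-0.3,0,2,0,2,-0.3,0,2.7,0,2,-0.3,0,3.1,0,2,-0.3,0,3.4,0,2,-0.3,0,3.5,0,2,-0.3,0,3.6,0,2,-0.3,0,3.7,0,2,-0.3,0,3.75,0,2,-0.3,0,3.75,0,2]'

```text
clock: 48.58
ee_pos: [0.473, -0.2626, 0.0924]
tcp_rot: [2.179, 2.262, -0.0]
force: [-0.5, 0.8, 3.9]
grip_width: 0.0258
gripper_force: 11.9
```

Contact (about 4 N). Release to 4.4 cm and rise.

>>> send_rows --increments '[0,0,0,0,2.8,0,0,0,0,3.5,0,0,0,0,4.4,0,0,0,0,4.4,0,0,-1,0,4.4,0,0,-3,0,4.4,0,0,-6,0,4.4,0,0,-10,0,4.4,0,0,-14,0,4.4,0,0,-18,0,4.4,0,0,-20,0,4.4,0,0,-20,0,4.4]'

```text
clock: 49.58
ee_pos: [0.4747, -0.2639, 0.2985]
tcp_rot: [2.172, 2.254, 0.001]
force: [0.7, -0.3, 0.4]
grip_width: 0.0437
gripper_force: 0.0
```

Run:
```python
from h import *
print(move((.4655,-.089,.29),1.613)); hh=np.array([.4655,-.0888,.137]);print(move(hh,1.613))
```

```text
([17.52, -0.28, 0.72], np.float64(1.566))
([17.66, -0.4, 16.01], np.float64(1.566))
```

>>> send_rows --increments '[2,0,0,0.12,4.6,4,0,0,0.24,4.6,6,0,0,0.36,4.6,8,0,0,0.48,4.6,10,-0.1,0,0.6,4.6,12,-0.2,0,0.72,4.6,14,-0.3,0,0.84,4.6,16,-0.3,0,0.96,4.6,17.5,-0.3,0,1.08,4.6,17.5,-0.3,0,1.2,4.6,17.5,-0.3,0,1.32,4.6,17.5,-0.3,0,1.44,4.6]'

```text
clock: 50.58
ee_pos: [0.4628, -0.0869, 0.2911]
tcp_rot: [-3.131, -0.256, 0.002]
force: [1.6, 0.5, -0.2]
grip_width: 0.0461
gripper_force: 0.0
```

>>> send_rows --increments '[0,0,0,0.12,4.6,0,0,0,0.12,4.6,0,0,0,0.12,4.6,0,0,0,0.12,4.6]'

```text
clock: 50.92
ee_pos: [0.4631, -0.0876, 0.2913]
tcp_rot: [-3.14, -0.081, 0.001]
force: [0.5, -0.3, 0.7]
grip_width: 0.0463
gripper_force: 0.0
```

Run:
```python
from h import *
print(manip.get_state()["ee_pos"],move((.4655,-.0888,.137),1.613))
for c in("scene","top"):
  im=vision.capture(c)
  for n in("tile1","cones"):print(c,n,[(onz(c,p[0],.07)[:2].round(3).tolist(),round(p[1],2)) for p in pts(c,n)])
  if c=="scene": cv2.imwrite("pics/l7.png",cv2.resize(im[130:265,100:280],(800,600),interpolation=cv2.INTER_CUBIC))
```

```text
[ 0.46307333 -0.08758162  0.29132066] ([0.25, 0.14, 15.43], np.float64(0.009))
scene tile1 [([0.547, -0.37], 0.74), ([0.409, -0.386], 0.62), ([0.545, -0.319], 0.6), ([0.412, -0.317], 0.48)]
scene cones [([0.378, -0.033], 0.63), ([0.477, -0.26], 0.53), ([0.223, 0.318], 0.5), ([0.585, -0.02], 0.47)]
top tile1 [([0.406, -0.395], 0.61), ([0.554, -0.389], 0.5), ([0.552, -0.31], 0.48), ([0.398, -0.315], 0.42)]
top cones [([0.475, -0.242], 0.6), ([0.192, 0.332], 0.59), ([0.388, -0.307], 0.42)]
```

View pics/l7.png

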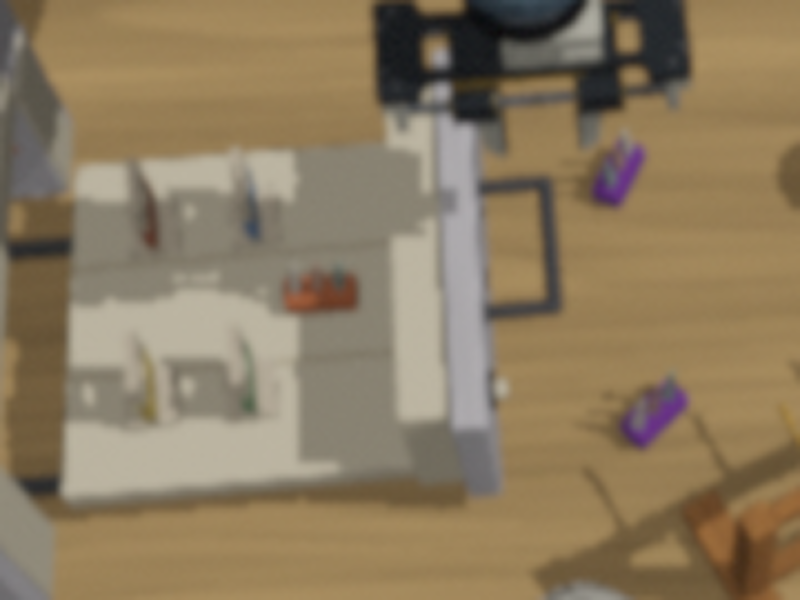

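All four tiles (150,215), (248,205), (148,380) and (245,375) and the cone pack (320,290) stand well apart on the hearth. Grip the handle.

>>> send_rows --increments '[0.1,0.1,4,0,4.6,0.2,0.1,8,0,4.6,0.2,0.1,10.5,0,4.6,0.2,0.1,12.5,0,4.6,0.2,0.1,14,0,4.6,0.2,0.1,15,0,4.6,0.2,0.1,15.4,0,4.6,0.2,0.1,15.4,0,4.6,0.2,0.1,15.4,0,4.6]'

```text
clock: 51.97
ee_pos: [0.4659, -0.0888, 0.1383]
tcp_rot: [3.14, 0.076, 0.002]
force: [1.0, 0.1, -0.3]
grip_width: 0.0458
gripper_force: 0.0
```

>>> send_rows --force 20 --increments '[0,0,0,0,3,0,0,0,0,2,0,0,0,0,1.2,0,0,0,0,0.8,0,0,0,0,0.5,0,0,0,0,0.5]'

```text
clock: 52.47
ee_pos: [0.4655, -0.0891, 0.1379]
tcp_rot: [3.139, 0.076, 0.001]
force: [0.4, 1.5, 2.9]
grip_width: 0.0115
gripper_force: 20.1
```

Run:
```python
from h import *
s=manip.get_state(); Q=R.from_rotvec(s["tcp_rot"]).as_matrix(); u=np.array([-.0445,.999,0])
print(s["ee_pos"],s["grip_width"],(Q.T@(-u*27)).round(2), move(s["ee_pos"],1.613))
```

```text
[ 0.46552229 -0.08908792  0.13793989] 0.011469036098491286 [-0.1  27.    0.03] ([0.0, 0.0, 0.0], np.float64(0.006))
```

>>> send_rows --increments '[0,0.2,0,0,0.5,0,0.5,0,0,0.5,0,1,0,0,0.5,0,1.7,0,0,0.5,0,2.5,0,0,0.5,0,3.4,0,0,0.5,0,4.4,0,0,0.5,0,5.4,0,0,0.5,0,6.4,0,0,0.5,0,7.3,0,0,0.5,0,8,0,0,0.5,0,8.5,0,0,0.5]'

```text
clock: 53.47
ee_pos: [0.4696, -0.1751, 0.1379]
tcp_rot: [3.14, 0.074, 0.001]
force: [1.2, 3.5, 6.3]
grip_width: 0.0114
gripper_force: 20.0
```

>>> send_rows --increments '[0,0.4,0,0,0.5,0,1,0,0,0.5,0,1.8,0,0,0.5,0,2.7,0,0,0.5,0,3.7,0,0,0.5,0,4.7,0,0,0.5,0,5.7,0,0,0.5,0,6.7,0,0,0.5,0,7.7,0,0,0.5,0,8.6,0,0,0.5,0,9.3,0,0,0.5,0,9.8,0,0,0.5]'

```text
clock: 54.47
ee_pos: [0.4741, -0.273, 0.1379]
tcp_rot: [3.14, 0.074, 0.001]
force: [1.4, 3.5, 6.0]
grip_width: 0.0112
gripper_force: 20.0
```

>>> send_rows --increments '[0,0.4,0,0,0.5,0,1,0,0,0.5,0,1.8,0,0,0.5,0,2.7,0,0,0.5,0,3.6,0,0,0.5,0,4.4,0,0,0.5,0,5.1,0,0,0.5,0,5.7,0,0,0.5,0,6.1,0,0,0.5,0,6.4,0,0,0.5,0,6.6,0,0,0.5,0,6.6,0,0,0.5]'

```text
clock: 55.47
ee_pos: [0.4772, -0.3388, 0.1379]
tcp_rot: [3.139, 0.074, 0.001]
force: [1.0, 0.2, 3.5]
grip_width: 0.0115
gripper_force: 20.0
```

>>> send_rows --increments '[0,0.2,0,0,0.5,0,0.4,0,0,0.5,0,0.6,0,0,0.5,0,0.8,0,0,0.5,0,1,0,0,0.5,0,1.2,0,0,0.5,0,1.4,0,0,0.5,0,1.6,0,0,0.5,0,1.7,0,0,0.5,0,1.8,0,0,0.5,0,1.9,0,0,0.5]'

```text
clock: 56.38
ee_pos: [0.4781, -0.3564, 0.1379]
tcp_rot: [-3.141, -0.075, 0.0]
force: [1.1, 2.9, 5.8]
grip_width: 0.0113
gripper_force: 20.0
```

>>> send_rows --increments '[0,0.1,0,0,0.5,0,0.2,0,0,0.5,0,0.3,0,0,0.5,0,0.4,0,0,0.5,0,0.5,0,0,0.5,0,0.6,0,0,0.5]'

```text
clock: 56.88
ee_pos: [0.4781, -0.3589, 0.1379]
tcp_rot: [-3.134, -0.075, 0.002]
force: [0.3, 15.2, 13.4]
grip_width: 0.0112
gripper_force: 20.0
```

The stop is reached (15 N, 270 mm of travel). Ease off, open, rise.

>>> send_rows --increments '[0,-0.2,0,0,0.5,0,-0.3,0,0,0.5,0,-0.3,0,0,2,0,-0.3,0,0,3.5,0,-0.3,0,0,4.4,0,-0.3,0,0,4.4,0,-0.3,-2,0,4.4,0,-0.3,-5,0,4.4,0,-0.3,-9,0,4.4,0,-0.3,-13,0,4.4,0,-0.3,-17,0,4.4,0,-0.3,-20,0,4.4]'

```text
clock: 57.88
ee_pos: [0.4785, -0.3598, 0.3412]
tcp_rot: [3.138, 0.075, 0.003]
force: [1.2, 0.1, -0.3]
grip_width: 0.0442
gripper_force: 0.0
```

>>> send_rows --increments '[0,-4,0,0,4.4,0,-8,0,0,4.4,0,-12,0,0,4.4,0,-16,0,0,4.4,0,-20,0,0,4.4,0,-24,0,0,4.4,0,-27,0,0,4.4,0,-27,0,0,4.4]'

```text
clock: 58.55
ee_pos: [0.4646, -0.0848, 0.3381]
tcp_rot: [-3.139, -0.082, -0.001]
force: [1.3, 0.4, 0.3]
grip_width: 0.0436
gripper_force: 0.0
```

Run:
```python
from h import *
for c in("scene","top"):
  im=vision.capture(c); print(c,[onz(c,p[0],.135)[:2].round(3).tolist() for p in pts(c,"handle")])
  if c=="scene": cv2.imwrite("pics/f8.png",cv2.resize(im[110:275,60:280],(800,600),interpolation=cv2.INTER_CUBIC))
```

```text
scene [[0.487, -0.364]]
top [[0.471, -0.354]]
```

View pics/f8.png

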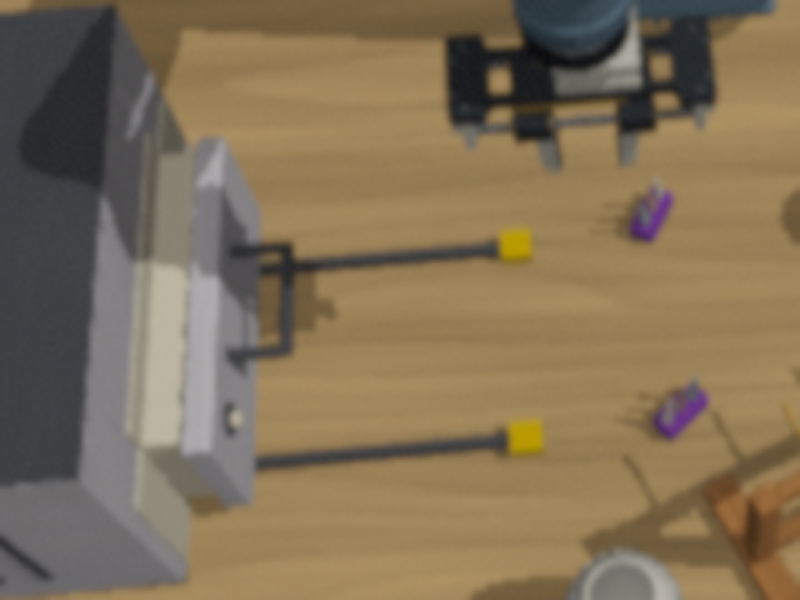

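The door sits against the kiln front. Total travel is 0.270 m to a hard stop, so the car is home. Handing in.

```bash
python3 -c "
from bench import manip
print(manip.hand_in())"
```

```text
the job is handed in; nothing more can be done
None
```

I drew the car out to its stop, stood all four tiles and the cone pack apart on the hearth, and pushed the car 270 mm home to its stop. I then handed the job in; it reported no result, and with the car home I could not see the pieces to check that they were still standing.

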